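Weigh a casting charge on the dial scale

TASK

Make up the casting charge: thread zinc slugs one by one over the spindle of the dial scale, on top of the spoiled casting already there, until the red needle comes to rest in the green band, and leave the slugs not needed on the tray. Feel for the off-centre spindle gently and lower each slug down it without dropping it; never press the needle into the red band. Leave the brass bush and everything else where it is.

Things in the scene. Friction and masses are not known exactly. Their poses are not given: they have to be found in the camera images.
- tray: fixed grey-green sheet tray 280 x 420 mm (x, y), outer height 12 mm, inner floor 4 mm above the bench. Origin: centre of its underside. It carries the slugs and the brass bush
- slug0_mid (a point): zinc-alloy slug, light grey thick ring lying flat on the tray, outside diameter 50 mm, bore 16 mm, 14 mm high, about 150 g, all alike. The point is its centre, half-way up; z is its axis
- slug1_mid (a point): zinc-alloy slug, light grey thick ring lying flat on the tray, outside diameter 50 mm, bore 16 mm, 14 mm high, about 150 g, all alike. The point is its centre, half-way up; z is its axis
- slug2_mid (a point): zinc-alloy slug, light grey thick ring lying flat on the tray, outside diameter 50 mm, bore 16 mm, 14 mm high, about 150 g, all alike. The point is its centre, half-way up; z is its axis
- slug3_mid (a point): zinc-alloy slug, light grey thick ring lying flat on the tray, outside diameter 50 mm, bore 16 mm, 14 mm high, about 150 g, all alike. The point is its centre, half-way up; z is its axis
- bush_mid (a point): brass-coloured bush among the slugs, not to be used: outside diameter 50 mm, bore 32 mm, 14 mm high. The point is its centre
- scale: fixed blue dial scale, base 190 x 170 mm, 45 mm high; over 20 N on it in all harms it. Origin: underside, below the pan centre. At its +x side a white dial (radius 57 mm, centre 135 mm along +x, 62 mm up) looks up and towards +x. Its round pan (radius 75 mm, no rim) rides on a soft spring: it sinks 1 mm per 0.36 N of load (27 mm per kg), 40 mm at most
- pan_center (a point): centre of the pan's upper face, 100 mm above the bench when empty. A rigid dark steel spindle rises 72 mm above the pan: 12 mm thick, its last 7 mm tapering to a 3 mm tip. It does NOT stand at this point: its axis is 5 mm to one side, in a direction that differs each time and is not reported; it must be felt (a bore on the taper is pushed towards the spindle) or seen
- needle (a joint): red dial needle, geared to the pan: rad clockwise as one faces the dial, 0 = empty (needle at the dial's lowest point), 5.24 rad per kg (192 per m of pan travel); a slug turns it 0.785. The green band runs from 3.14 (straight up the dial) to 3.93. Pressing the pan turns it too; the red overload band runs from 5.5 to 6.2
- casting: spoiled zinc casting lying flat on the pan round the spindle, weight differs (170 to 430 g): hub ring of 52 mm outside and 26 mm inside diameter, 14 mm high, with eight flat pendants 5 mm thick reaching out to a radius of 61 mm. Origin: centre of its underside. Slugs stack on its hub
- mould: bystander: pink mould disc, diameter 170 mm, 18 mm high, with a hole. Origin: centre of underside
- brush: bystander: hand brush lying on the bench
- jar: bystander: white jar with blue cap, diameter 64 mm, 90 mm high. Origin: centre of underside
- tongs: bystander: red tongs, 250 mm long, lying on the bench
- ladle_cup: bystander: dark steel cup, diameter 80 mm, 60 mm high. Origin: centre of underside
Things that resemble listed ones, but are neither listed nor needed, are in the scene too. Of the things that look like the casting, the middle-sized one is meant.

How it is judged (in metres and radians):
On the way, in this order (a step that is already met when the one before it is completed fails the run):
1. a first slug is threaded on the spindle (((horizontal distance between slug0_mid and pan_center below 0.009 m and z of slug0_mid in the frame of pan_center between 0.012 and 0.067 m and angle between slug0_mid's own z axis and vertical below 0.12 rad) or (horizontal distance between slug1_mid and pan_center below 0.009 m and z of slug1_mid in the frame of pan_center between 0.012 and 0.067 m and angle between slug1_mid's own z axis and vertical below 0.12 rad) or (horizontal distance between slug2_mid and pan_center below 0.009 m and z of slug2_mid in the frame of pan_center between 0.012 and 0.067 m and angle between slug2_mid's own z axis and vertical below 0.12 rad) or (horizontal distance between slug3_mid and pan_center below 0.009 m and z of slug3_mid in the frame of pan_center between 0.012 and 0.067 m and angle between slug3_mid's own z axis and vertical below 0.12 rad))), for 0.2 s.
2. let go, the needle stands in the green band with the slugs threaded (value of joint needle between 3.06 and 4.01 rad and contact force between the fingers and anything else below 0.5 N and ((horizontal distance between slug0_mid and pan_center below 0.009 m and z of slug0_mid in the frame of pan_center between 0.012 and 0.067 m and angle between slug0_mid's own z axis and vertical below 0.12 rad) or (height (world z) of slug0_mid below 0.02 m and x of slug0_mid in the frame of tray between -0.14 and 0.14 m and y of slug0_mid in the frame of tray between -0.21 and 0.21 m)) and ((horizontal distance between slug1_mid and pan_center below 0.009 m and z of slug1_mid in the frame of pan_center between 0.012 and 0.067 m and angle between slug1_mid's own z axis and vertical below 0.12 rad) or (height (world z) of slug1_mid below 0.02 m and x of slug1_mid in the frame of tray between -0.14 and 0.14 m and y of slug1_mid in the frame of tray between -0.21 and 0.21 m)) and ((horizontal distance between slug2_mid and pan_center below 0.009 m and z of slug2_mid in the frame of pan_center between 0.012 and 0.067 m and angle between slug2_mid's own z axis and vertical below 0.12 rad) or (height (world z) of slug2_mid below 0.02 m and x of slug2_mid in the frame of tray between -0.14 and 0.14 m and y of slug2_mid in the frame of tray between -0.21 and 0.21 m)) and ((horizontal distance between slug3_mid and pan_center below 0.009 m and z of slug3_mid in the frame of pan_center between 0.012 and 0.067 m and angle between slug3_mid's own z axis and vertical below 0.12 rad) or (height (world z) of slug3_mid below 0.02 m and x of slug3_mid in the frame of tray between -0.14 and 0.14 m and y of slug3_mid in the frame of tray between -0.21 and 0.21 m))), for 0.3 s.
At the end, for the whole second after the job is handed in: The needle rests in the green band (3.06 to 4.01 rad). Each slug is threaded on the spindle (within 9 mm of the pan centre, under 67 mm above the pan, level within 0.12 rad) or lies flat on the tray. The casting lies flat round the spindle. All at rest (value of joint needle between 3.06 and 4.01 rad and velocity of joint needle between -0.1 and 0.1 rad/s and ((horizontal distance between slug0_mid and pan_center below 0.009 m and z of slug0_mid in the frame of pan_center between 0.012 and 0.067 m and angle between slug0_mid's own z axis and vertical below 0.12 rad) or (height (world z) of slug0_mid below 0.02 m and x of slug0_mid in the frame of tray between -0.14 and 0.14 m and y of slug0_mid in the frame of tray between -0.21 and 0.21 m)) and ((horizontal distance between slug1_mid and pan_center below 0.009 m and z of slug1_mid in the frame of pan_center between 0.012 and 0.067 m and angle between slug1_mid's own z axis and vertical below 0.12 rad) or (height (world z) of slug1_mid below 0.02 m and x of slug1_mid in the frame of tray between -0.14 and 0.14 m and y of slug1_mid in the frame of tray between -0.21 and 0.21 m)) and ((horizontal distance between slug2_mid and pan_center below 0.009 m and z of slug2_mid in the frame of pan_center between 0.012 and 0.067 m and angle between slug2_mid's own z axis and vertical below 0.12 rad) or (height (world z) of slug2_mid below 0.02 m and x of slug2_mid in the frame of tray between -0.14 and 0.14 m and y of slug2_mid in the frame of tray between -0.21 and 0.21 m)) and ((horizontal distance between slug3_mid and pan_center below 0.009 m and z of slug3_mid in the frame of pan_center between 0.012 and 0.067 m and angle between slug3_mid's own z axis and vertical below 0.12 rad) or (height (world z) of slug3_mid below 0.02 m and x of slug3_mid in the frame of tray between -0.14 and 0.14 m and y of slug3_mid in the frame of tray between -0.21 and 0.21 m)) and linear speed of each of slug0, slug1, slug2, slug3 below 0.02 m/s and horizontal distance between casting and pan_center below 0.02 m and z of casting in the frame of pan_center below 0.006 m); the robot touches nothing.
It fails at once if the needle is pressed into the red band (5.5 rad) (value of joint needle above 5.5 rad).
It fails at once if the scale takes more than 20 N in all (pushed hard, or a slug dropped on it) (contact force between anything else and scale above 20 N).
It fails at once if a slug falls on to or down the spindle (faster than 0.45 m/s there) ((linear speed of slug0 above 0.45 m/s and horizontal distance between slug0_mid and pan_center below 0.012 m) or (linear speed of slug1 above 0.45 m/s and horizontal distance between slug1_mid and pan_center below 0.012 m) or (linear speed of slug2 above 0.45 m/s and horizontal distance between slug2_mid and pan_center below 0.012 m) or (linear speed of slug3 above 0.45 m/s and horizontal distance between slug3_mid and pan_center below 0.012 m)).
It fails at once if two slugs are carried at a time (((height (world z) of slug1_mid above 0.04 m and horizontal distance between slug1_mid and pan_center above 0.03 m) and (height (world z) of slug0_mid above 0.04 m and horizontal distance between slug0_mid and pan_center above 0.03 m)) or ((height (world z) of slug2_mid above 0.04 m and horizontal distance between slug2_mid and pan_center above 0.03 m) and (height (world z) of slug0_mid above 0.04 m and horizontal distance between slug0_mid and pan_center above 0.03 m)) or ((height (world z) of slug2_mid above 0.04 m and horizontal distance between slug2_mid and pan_center above 0.03 m) and (height (world z) of slug1_mid above 0.04 m and horizontal distance between slug1_mid and pan_center above 0.03 m)) or ((height (world z) of slug3_mid above 0.04 m and horizontal distance between slug3_mid and pan_center above 0.03 m) and (height (world z) of slug0_mid above 0.04 m and horizontal distance between slug0_mid and pan_center above 0.03 m)) or ((height (world z) of slug3_mid above 0.04 m and horizontal distance between slug3_mid and pan_center above 0.03 m) and (height (world z) of slug1_mid above 0.04 m and horizontal distance between slug1_mid and pan_center above 0.03 m)) or ((height (world z) of slug3_mid above 0.04 m and horizontal distance between slug3_mid and pan_center above 0.03 m) and (height (world z) of slug2_mid above 0.04 m and horizontal distance between slug2_mid and pan_center above 0.03 m))).
It fails at once if the brass bush or another bystander is moved more than 25 mm (distance of any of bush_mid, mould, brush, jar, tongs, ladle_cup from where it was at the start of the episode above 0.025 m).
It also fails if it takes over 72 s, if anything falls off the work surface, if the arm or the gripper's body presses on something with over 40 N, if the wrist force passes 120 N, or if a joint passes its speed limit or range.

ROBOT

A 6-joint arm with a two-finger parallel gripper is mounted at the origin on the work surface. World frame = base frame: x ahead of the robot, y to its left, z up, the work surface at z = 0. Lengths are in mm, angles in rad, forces in N, time in s.
With the tool pointing down it reaches from about 350 to 975 mm from the base axis. Payload 7.1 kg.
Tool frame: the origin (TCP) lies on the centre line of the jaws, within the pads' length; the fingertips stand 8 mm ahead of it and the grasp point (between the pads) lies 11 mm behind it; z points along the fingers, x is the direction in which the jaws open and shut, and the axes are right-handed (so a half turn about z gives the same grasp; the last joint's range is limited). The gripper opens to 88 mm and grips with 3 to 60 N. Pads are 20 mm wide; open, the fingers measure 115 mm over their backs; the gripper's body (75 mm by 178 mm) begins 61 mm behind the grasp point.
Start: joints at [-1.275, 0.423, 1.63, -0, 1.089, -0.019], TCP at [193.534, -594.264, 230.675] pointing down, gripper open.
Joint ranges: [-3, 3], [-0.9, 2.11], [0.09, 2.58], [-1.31, 4.45], [0.11, 2.69], [-2.54, 2.54]. Speed limits (rad/s): [2.39, 2.39, 3.01, 3.14, 3.14, 3.14].

INTERFACE

Orientations are given as a rotation vector (axis times angle).
In Python, from workcell import ctrl gives the robot as it stands.
- The arm moves only by the shell command python3 -m handwheel 'ROWS'. ROWS is JSON, a list of rows, each a list of 3 entries, a list of its own where there are three numbers: the turn, a rotation vector about the tool's x, y, z in rad, then the shift along the tool's x, y, z in mm, then the opening, from 0 (shut) to 1 (fully open). In form: [[[ax, ay, az], [tx, ty, tz], jaw], ...]. A call has exactly 10 rows; each row shifts and turns the pose as measured when the row begins, along the tool's axes as they then stand; what a row does not reach is not made up. A row lasts 1/12 s, in which the tool goes at most 41.7 mm and 7.16 degrees, less where a joint would pass 70% of its speed; a pose out of reach is approached as far as the arm can. A call with a gripper value outside its range is refused whole. The fingers move at their own pace and stop on an object; the grip force is fixed at half the most. Time passes only in rows, so rows that do not move let the fingers close, or fill a call up. It gives the time, the measured TCP pose, the force and the opening at its end, in the units of the state.
- ctrl.get_obs(): the state, without advancing time (a new reading comes with each control period).
- ctrl.get_image(name): name is "scene" or "top" or "wrist"; returns a dict with "pixels" (400x640x3 uint8, red, green, blue), "camera_matrix" (3x3 intrinsics, pixels), "rvec" (rotation vector, rad) and "tvec" (3), from world to camera coordinates, as OpenCV has them. Camera axes: x right, y down, z forward; pixel columns grow to the right and rows downward; lengths in mm; the calibration is good to about 2 mm. A picture is of the moment at which its call begins. There is no depth.
- ctrl.close_job(): hands the job in, once; it reports no verdict.
Trained networks look in a picture, given as the dict that the camera call returned (one of the last four; its "shot" number tells which), for a name from the list of things; names that differ only in an ending like _2 or _b are one class to them, and where a whole thing is asked for, a point or a joint stands for the part that bears it (a point fixed in the world has none). Each returns a list of dicts, best first, with "score" (0 to 1); they miss things now and then, are a little off and sometimes report something else, mostly with a low value. They report only what shows in the picture. A call takes as long as a camera call. They do not tell look-alikes from the thing itself.
- ctrl.look_for(picture, query): "position" ([x, y, z] in mm, in the coordinates of the camera as it stood for that picture, good to about 4 mm: the middle of the surface that is visible of it).
- ctrl.spot_point(picture, query): "position" ([x, y, z] in mm, in the coordinates of the camera as it stood for that picture, good to about 4 mm: a listed point, or the origin of a listed thing).
The state is a dict: "t": time; "qpos": joint angles; "qvel": joint speeds; "joint_torque": joint torques, N m; "ee_pos": TCP position; "orientation": TCP orientation; "ft_force": force on the tool from outside, world axes, zero at the start; "moment": the same for the moment, N m; "width": finger opening in mm.
Only numpy, scipy, OpenCV 4.12 (cv2) and the standard library are available. Lean on these libraries where they do the work, as an engineer would, in place of code of your own. Each camera call takes 0.05 s, during which the arm holds its last target.

## Working session

There is one attempt and no reset: what is moved stays moved. The work goes in short steps, Python scripts to look and compute and a shell command to move; the robot and the scene stay as the last step left them, time stands still between calls to the robot, and variables do not carry over. Pictures are saved under pics/ and viewed, and the job is handed in when it is done.

```bash
ls; mkdir -p pics
cat > h.py <<'E'
import numpy as np, cv2
from workcell import ctrl
def c2w(p,pos):
    R=cv2.Rodrigues(np.array(p['rvec'],float))[0]; return R.T@(np.array(pos,float)-np.array(p['tvec'],float).ravel())
def ray(p,u,v,z):
    R=cv2.Rodrigues(np.array(p['rvec'],float))[0]; t=np.array(p['tvec'],float).ravel()
    d=R.T@np.linalg.solve(np.array(p['camera_matrix'],float),[u,v,1.]); c=-R.T@t
    return c+d*(z-c[2])/d[2]
def proj(p,P):
    return cv2.projectPoints(np.array([P],float),np.array(p['rvec'],float),np.array(p['tvec'],float),np.array(p['camera_matrix'],float),None)[0].ravel()
def save(p,name,crop=None,s=1):
    im=p['pixels'][:,:,::-1]
    if crop: x0,y0,x1,y1=crop; im=im[y0:y1,x0:x1]
    if s!=1: im=cv2.resize(im,None,fx=s,fy=s,interpolation=cv2.INTER_CUBIC)
    cv2.imwrite('pics/'+name,im)
E
python3 - <<'E'
from h import *
o=ctrl.get_obs(); print({k:np.round(v,3) for k,v in o.items()})
for n in ['scene','top','wrist']:
    p=ctrl.get_image(n); save(p,n+'0.png'); print(n,p['shot'],p.keys())
    np.save('pics/'+n+'0.npy',p,allow_pickle=True)
    if n!='wrist':
        for q in ['slug0_mid','bush_mid','casting','pan_center','scale','tray','mould','jar','ladle_cup','brush','tongs']:
            for r in ctrl.spot_point(p,q): 
                w=c2w(p,r['position']);print(q,round(r['score'],2),np.round(w),np.round(proj(p,w)))
E
```

```text
pics
{'t': np.float64(0.0), 'qpos': array([-1.275,  0.424,  1.631,  0.   ,  1.089, -0.019]), 'qvel': array([-0.   ,  0.001, -0.001, -0.   , -0.   , -0.001]), 'joint_torque': array([ 2.0000e-03, -5.4461e+01, -2.7366e+01,  6.4000e-02,  2.3000e-02,
       -0.0000e+00]), 'ee_pos': array([ 193.371, -593.781,  229.908]), 'orientation': array([-2.541e+00,  1.845e+00,  2.000e-03]), 'ft_force': array([0.543, 0.415, 0.149]), 'moment': array([-0.057, -0.002, -0.024]), 'width': np.float64(87.78)}
scene 1 dict_keys(['pixels', 'camera_matrix', 'rvec', 'tvec', 'shot'])
slug0_mid 0.64 [573. -87.  10.] [309. 235.]
bush_mid 0.51 [ 478. -226.   15.] [253. 227.]
casting 0.8 [764. 109.   1.] [401. 262.]
casting 0.67 [556. 235.  94.] [403. 182.]
casting 0.6 [321. 246.   1.] [365. 162.]
pan_center 0.87 [563. 231.  94.] [403. 183.]
pan_center 0.44 [ 584. -223.   12.] [267. 251.]
scale 0.87 [554. 233.   3.] [398. 203.]
tray 0.88 [ 527. -209.    1.] [264. 239.]
mould 0.62 [ 791. -144.   -1.] [324. 301.]
jar 0.82 [396. 474.   4.] [431. 158.]
ladle_cup 0.72 [622. 498.   0.] [477. 195.]
brush 0.78 [ 262. -326.  
[... 318 characters left out ...]
4. 110.  -2.] [271. 138.]
casting 0.59 [554. 232.  92.] [233. 190.]
casting 0.27 [552. 233.  -1.] [237. 197.]
pan_center 0.93 [555. 231.  93.] [234. 190.]
pan_center 0.51 [ 528. -210.    5.] [365. 199.]
pan_center 0.28 [ 790. -147.    3.] [343. 128.]
scale 0.69 [556. 230.  -1.] [238. 196.]
scale 0.17 [ 264. -330.   -4.] [404. 274.]
tray 0.59 [ 527. -209.    4.] [365. 199.]
mould 0.75 [ 789. -151.    1.] [344. 128.]
mould 0.58 [ 262. -328.   -0.] [404. 275.]
jar 0.65 [395. 464.   1.] [170. 244.]
ladle_cup 0.82 [622. 498.   2.] [161. 180.]
brush 0.55 [ 266. -328.    0.] [404. 274.]
tongs 0.78 [ 548. -554.   -2.] [462. 190.]
wrist 3 dict_keys(['pixels', 'camera_matrix', 'rvec', 'tvec', 'shot'])
```

View pics/scene0.png

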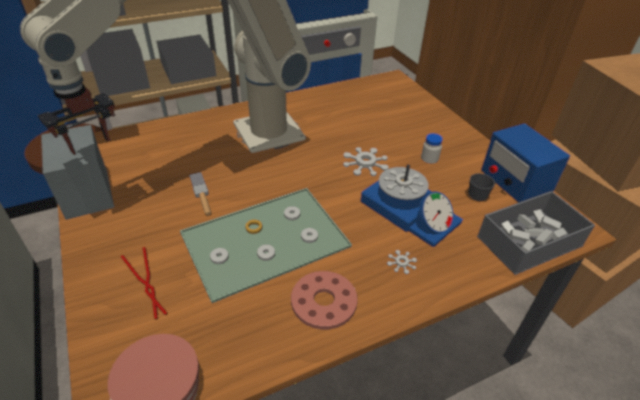

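View pics/top0.png

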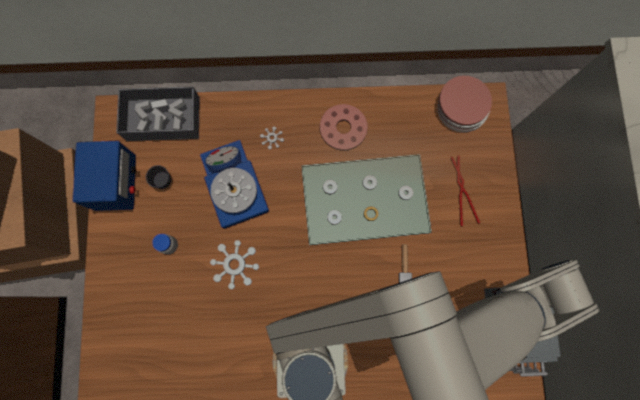

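View pics/wrist0.png

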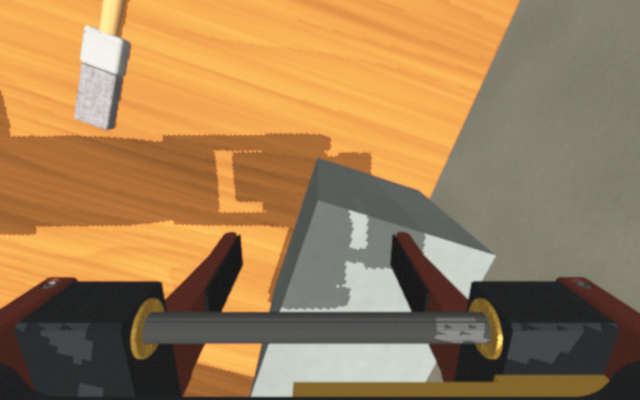

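Run:
```python
from h import *
for n in ['scene','top','wrist']:
    p=np.load('pics/'+n+'0.npy',allow_pickle=True).item()
    R=cv2.Rodrigues(np.array(p['rvec'],float))[0]
    print(n,-R.T@np.array(p['tvec'],float).ravel(),np.round(R,2).tolist(),np.array(p['camera_matrix']).tolist())
    if n=='scene': save(p,'s_scale.png',(330,130,480,260),5); save(p,'s_tray.png',(190,180,350,290),5)
    if n=='top': save(p,'t_scale.png',(180,140,300,230),6);save(p,'t_tray.png',(300,150,430,250),6)
```

```text
scene [1416.26876403 -479.80445404  990.15154844] [[0.42, 0.91, 0.02], [0.61, -0.27, -0.75], [-0.67, 0.33, -0.66]] [[459.9752221840002, 0.0, 316.33768693430096], [0.0, 459.9752221840002, 196.48052111465833], [0.0, 0.0, 1.0]]
top [ 196.77924968  -21.00956795 1656.27948282] [[-0.04, -1.0, 0.0], [-0.98, 0.04, -0.2], [0.2, -0.01, -0.98]] [[485.70581453114096, 0.0, 315.86965069118907], [0.0, 485.70581453114096, 197.65566814721467], [0.0, 0.0, 1.0]]
wrist [ 272.5071445  -569.05565195  383.74609443] [[0.31, -0.95, -0.0], [-0.91, -0.3, 0.3], [-0.28, -0.09, -0.95]] [[304.3716044203001, 0.0, 316.1405043139217], [0.0, 304.3716044203001, 198.0679277841473], [0.0, 0.0, 1.0]]
```

The scene picture shows four grey slugs on the tray at (292,212), (309,235), (265,251) and (219,255), with the brass bush at (253,226). The scale is at (405,185) with its dial at (437,212). Casting look-alikes lie on the bench at (366,160) and (402,261). In the wrist view a grey box stands under the gripper.

View pics/s_scale.png

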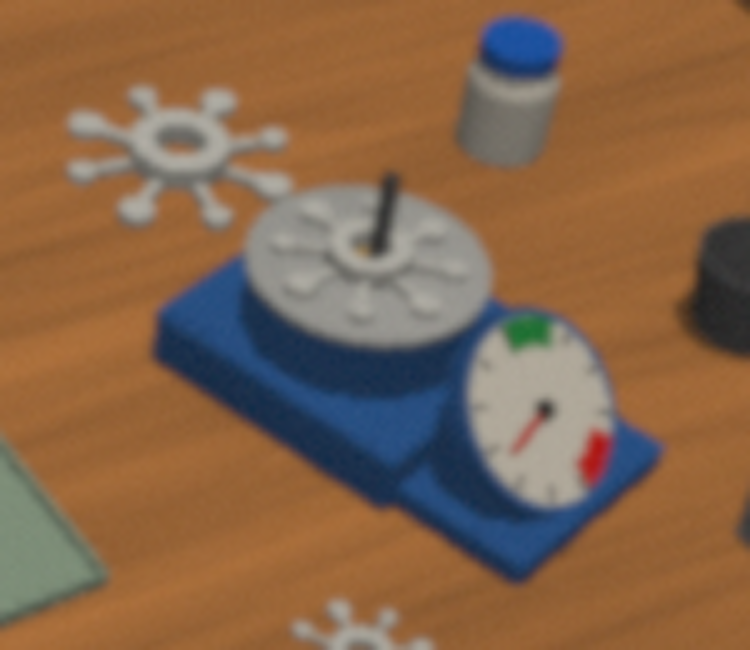

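View pics/t_scale.png

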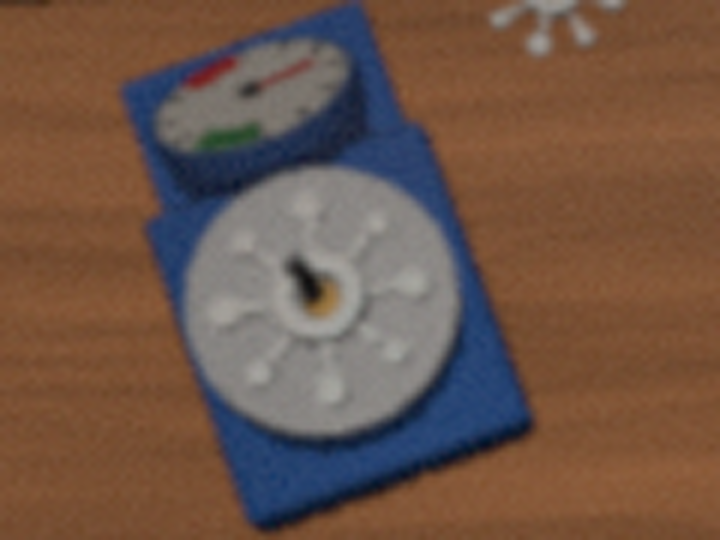

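View pics/s_tray.png

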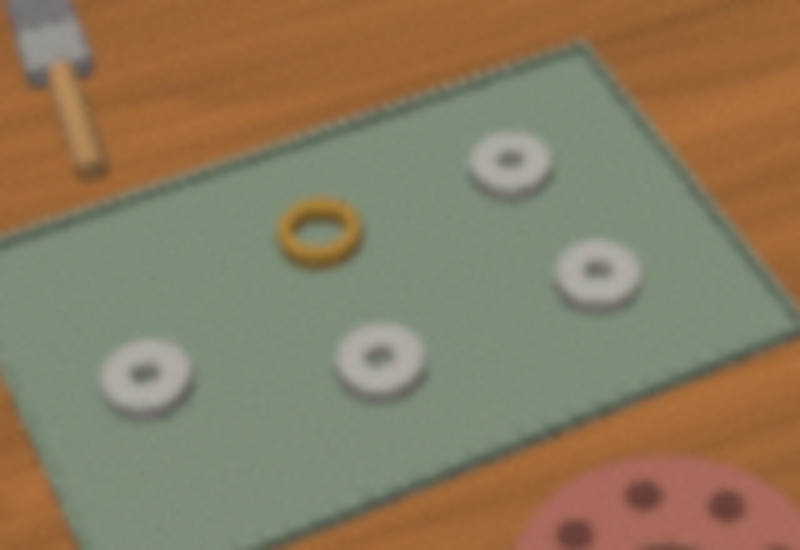

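View pics/t_tray.png

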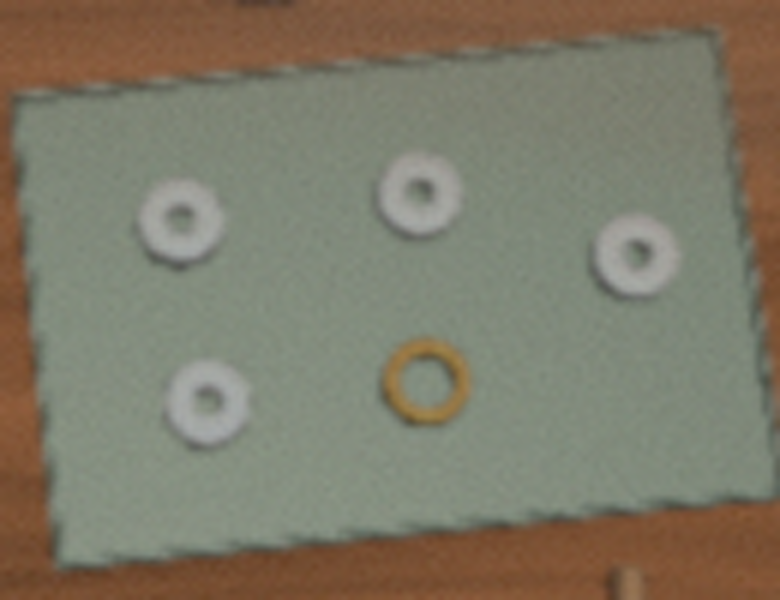

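```bash
cat >> h.py <<'E'
def tri(p1,a,p2,b):
    def P(p):
        R=cv2.Rodrigues(np.array(p['rvec'],float))[0]; return np.array(p['camera_matrix'],float)@np.c_[R,np.array(p['tvec'],float).ravel()]
    X=cv2.triangulatePoints(P(p1),P(p2),np.array(a,float).reshape(2,1),np.array(b,float).reshape(2,1)).ravel(); return X[:3]/X[3]
E
python3 - <<'E'
from h import *
L=lambda n:np.load('pics/'+n+'0.npy',allow_pickle=True).item()
s,t=L('scene'),L('top')
S=lambda x,y,:(330+x/5,130+y/5); T=lambda x,y:(180+x/6,140+y/6)
print('tip',tri(s,S(392,178),t,T(296,260)))
print('dial c',tri(s,S(545,408),t,T(250,90)))
# pan rim ellipse: s left(245,250) right(490,270) ; top circle
print('pan c top',ray(t,*T(322,302),94), 'scene',ray(s,*S(368,266),94))
print('hub c top',ray(t,*T(319,299),108),'scene',ray(s,*S(371,243),108))
for c,n in zip([(181,222),(420,195),(637,256),(208,402),(426,381)],'ABCDb'):
    print(n,ray(t,300+c[0]/6,150+c[1]/6,18))
for c,n in zip([(598,268),(380,354),(146,372),(511,158),(319,230)],'ABCDb'):
    print(n,ray(s,190+c[0]/5,180+c[1]/5,18))
# dial angles
dc=tri(s,S(545,408),t,T(250,90)); pc=np.array([556,231.,0])
ax=dc-pc; yaw=np.arctan2(ax[1],ax[0]); print('yaw',yaw)
ex=np.array([np.cos(yaw),np.sin(yaw),0]);ez=np.array([0,0,1.])
# fit tilt by outline: scene dial ellipse
for tilt in np.deg2rad([35,45,55,60]):
    n=np.sin(tilt)*ez+np.cos(tilt)*ex   # facing dir elev=tilt
    up=np.cos(tilt)*ez-np.sin(tilt)*ex; right=np.cross(up,n)
    D=pc+135*ex+62*ez
    def ang(p,px):
        R=cv2.Rodrigues(np.array(p['rvec'],float))[0]; c=-R.T@np.array(p['tvec'],float).ravel()
        d=R.T@np.linalg.solve(np.array(p['camera_matrix'],float),[*px,1.])
        X=c+d*(np.dot(n,D-c)/np.dot(n,d))-D
        return np.round([ (np.arctan2(-(X@right),-(X@up)))%(2*np.pi), np.linalg.norm(X)],2)
    print(np.rad2deg(tilt),'needle',ang(s,S(512,455)),ang(t,T(312,62)),'green',ang(s,S(505,338)),ang(s,S(550,328)),'red',ang(s,S(600,440)),ang(s,S(585,478)), 'rim',ang(s,S(467,395)),ang(s,S(525,310)),ang(s,S(613,425)),ang(s,S(555,508)))
E
```

```text
tip [563.26746474 235.45959475 160.09437165]
dial c [687.12443437 277.88473013  64.06968845]
pan c top [553.8616173  230.32473296  94.        ] scene [563.90685821 232.99802355  94.        ]
hub c top [552.39430029 229.69634208 108.        ] scene [559.52905684 235.56220321 108.        ]
A [570.76210316 -90.97267987  18.        ]
B [ 581.67114207 -229.74608842   18.        ]
C [ 541.03815842 -352.4701485    18.        ]
D [ 465.14836745 -101.74962635   18.        ]
b [ 472.66029218 -226.59743477   18.        ]
A [575.15376367 -85.69695834  18.        ]
B [ 586.24486871 -224.6711486    18.        ]
C [ 546.25524658 -347.38324421   18.        ]
D [469.09260194 -96.06107915  18.        ]
b [ 480.35725312 -223.62380491   18.        ]
yaw 0.3433930171084447
35.0 needle [ 1.11 33.8 ] [ 1.13 43.35] green [ 3.1 47.5] [ 3.96 50.12] red [ 5.51 64.43] [ 5.94 63.01] rim [ 2.19 58.52] [ 3.53 57.94] [ 5.35 74.75] [ 0.19 62.37]
45.0 needle [ 1.17 35.58] [ 1.29 41.15] green [ 3.28 44.54] [ 4.08 53.29] red [ 5.57 55.91] [ 6.09 55.21] rim [ 2.21 52.54] [ 3.7  59.01] [ 5.37 66.04] [ 0.38 60.08]
55.0 needle [ 1.21 37.38] [ 1.36 40.57] green [ 3.45 44.53] [ 4.15 57.11] red [ 5.65 49.7 ] [ 6.25 51.25] rim [ 2.26 47.83] [ 3.83 62.54] [ 5.42 59.29] [ 0.53 61.26]
59.99999999999999 needle [ 1.22 38.3 ] [ 1.38 40.43] green [ 3.52 45.42] [ 4.18 59.21] red [ 5.7 47.3] [5.000e-02 5.047e+01] rim [ 2.28 45.84] [ 3.89 65.  ] [ 5.45 56.45] [ 0.6  62.79]
```

Run:
```python
import numpy as np
az=np.deg2rad(-72); w=np.array([.6,.8])*40
for k in range(10):
    x=np.array([np.cos(az),np.sin(az)]); y=np.array([np.sin(az),-np.cos(az)])
    print(k,np.round([w@x,w@y])); az+=0.12
```

```text
0 [-23. -33.]
1 [-19. -35.]
2 [-15. -37.]
3 [-10. -39.]
4 [ -5. -40.]
5 [ -1. -40.]
6 [  4. -40.]
7 [  9. -39.]
8 [ 14. -38.]
9 [ 18. -36.]
```

```bash
python3 -m handwheel '[[[0,0,-0.12],[-10,-15,-25],1],[[0,0,-0.12],[-19,-35,0],1],[[0,0,-0.12],[-15,-37,0],1],[[0,0,-0.12],[-10,-39,0],1],[[0,0,-0.12],[-5,-40,0],1],[[0,0,-0.12],[-1,-40,0],1],[[0,0,-0.12],[4,-40,0],1],[[0,0,-0.12],[9,-39,0],1],[[0,0,-0.12],[14,-38,0],1],[[0,0,-0.12],[18,-36,0],1]]'
```

```text
t: 2.08
ee_pos: [418.6, -281.8, 256.9]
orientation: [3.136, -0.027, 0.005]
ft_force: [1.5, 0.6, 0.2]
width: 87.8
```

```bash
python3 -m handwheel '[[[0,0,0],[8,-31,20],1],[[0,0,0],[8,-31,20],1],[[0,0,0],[8,-31,20],1],[[0,0,0],[8,-31,20],1],[[0,0,0],[8,-31,20],1],[[0,0,0],[6,-25,20],1],[[0,0,0],[0,-5,12],1],[[0,0,0],[0,0,0],1],[[0,0,0],[0,0,0],1],[[0,0,0],[0,0,0],1]]'
python3 - <<'E'
from h import *
p=ctrl.get_image('wrist'); save(p,'w1.png'); np.save('pics/w1.npy',p,allow_pickle=True); print(ctrl.get_obs()['ee_pos'],ctrl.get_obs()['orientation'])
for P in [(467,-99,18),(573,-88,18)]: print(proj(p,P))
E
```

```text
t: 2.92
ee_pos: [476.0, -84.8, 122.8]
orientation: [3.13, 0.0, 0.023]
ft_force: [-0.2, 0.4, -0.3]
width: 87.8
[476.28222881 -85.1197577  123.15360636] [ 3.13012486e+00 -5.66510975e-04  2.40287819e-02]
[303.44972748 213.39498179]
[421.71767612 201.46590675]
```

View pics/w1.png

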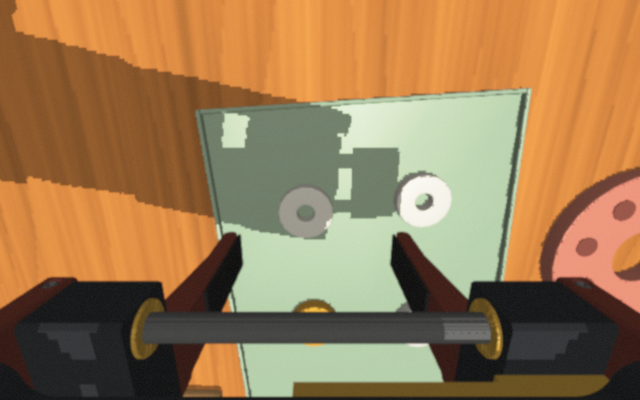

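The wrist view shows slug D at (306,211), slug A at (424,200) and the bush at (315,308). Candidates for "slug" are A, B, C and D, which are grey with a small bore. The bush is brass with a wide bore, so I leave it out. I take D first.

Run:
```python
from h import *
p=np.load('pics/w1.npy',allow_pickle=True).item()
save(p,'w1c.png',(190,90,550,330),2)
for c in [(306,211.5),(424.5,200.5)]:
  print(ray(p,*c,18))
print(proj(p,(476.3,-85.1,123)))
R=cv2.Rodrigues(np.array(ctrl.get_obs()['orientation']))[0]; print(np.round(R,3))
```

```text
[469.31475016 -97.1861623   18.        ]
[575.40378532 -87.09593208  18.        ]
[315.08535186 256.96018155]
[[ 1.    -0.     0.015]
 [-0.    -1.    -0.011]
 [ 0.015  0.011 -1.   ]]
```

View pics/w1c.png

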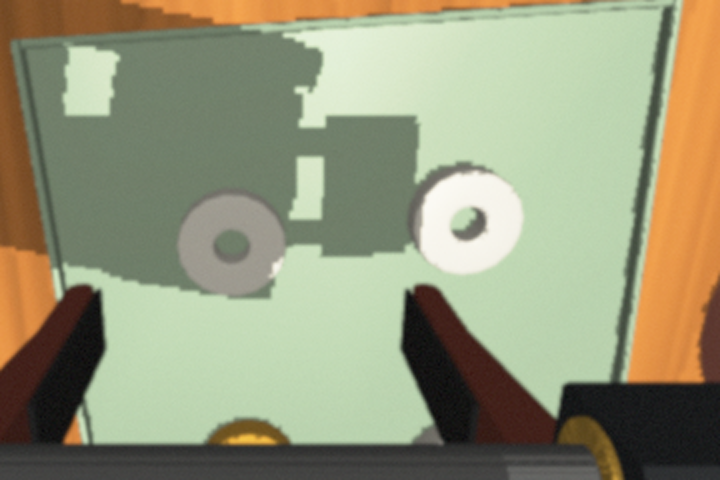

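```bash
python3 -m handwheel '[[[0.011,-0.015,0],[-7,12,20],1],[[0,0,0],[0,0,30],1],[[0,0,0],[0,0,25],1],[[0,0,0],[0,0,15],1],[[0,0,0],[0,0,8],1],[[0,0,0],[0,0,4],1],[[0,0,0],[0,0,0],1],[[0,0,0],[0,0,0],1],[[0,0,0],[0,0,0],1],[[0,0,0],[0,0,0],1]]'; python3 -c "
from h import *
print(np.round(cv2.Rodrigues(np.array(ctrl.get_obs()['orientation']))[0],3))"
```

```text
t: 3.8
ee_pos: [479.1, -107.5, 28.3]
orientation: [3.136, -0.017, 0.036]
ft_force: [0.4, 0.1, 0.3]
width: 87.7
[[ 1.    -0.011  0.023]
 [-0.011 -1.    -0.006]
 [ 0.023  0.006 -1.   ]]
```

```bash
python3 -m handwheel '[[[0,-0.01,0],[-3,-3,0],1],[[0,-0.01,0],[-3,-3,0],1],[[0,0,0],[-3,-3,0],1],[[0,0,0],[-1,-1,0],1],[[0,0,0],[0,0,3],1],[[0,0,0],[0,0,3],1],[[0,0,0],[0,0,2],1],[[0,0,0],[0,0,2],1],[[0,0,0],[0,0,0],1],[[0,0,0],[0,0,0],1]]'; python3 -c "
from h import *
print(np.round(cv2.Rodrigues(np.array(ctrl.get_obs()['orientation']))[0],3));p=ctrl.get_image('wrist'); save(p,'w2.png')"
```

```text
t: 4.63
ee_pos: [469.4, -95.9, 19.0]
orientation: [3.135, -0.015, 0.006]
ft_force: [-0.2, 1.1, 0.6]
width: 87.7
[[ 1.    -0.01   0.004]
 [-0.01  -1.    -0.007]
 [ 0.004  0.006 -1.   ]]
```

View pics/w2.png

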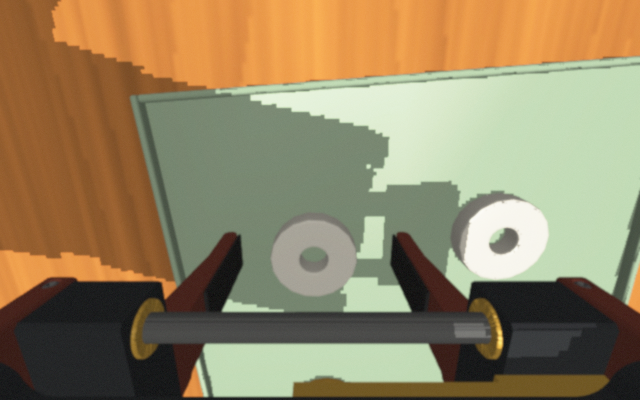

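```bash
python3 -m handwheel '[[[0,0,0],[0,0,2],1],[[0,0,0],[0,0,2],1],[[0,0,0],[0,0,0],0.4],[[0,0,0],[0,0,0],0.4],[[0,0,0],[0,0,0],0.4],[[0,0,0],[0,0,0],0.4],[[0,0,0],[0,0,0],0.4],[[0,0,0],[0,0,0],0.4],[[0,0,0],[0,0,0],0.4],[[0,0,0],[0,0,0],0.4]]'; python3 -c "
from h import *
print(np.round(cv2.Rodrigues(np.array(ctrl.get_obs()['orientation']))[0],3));p=ctrl.get_image('wrist'); save(p,'w3.png')"
```

```text
t: 5.52
ee_pos: [469.4, -96.2, 14.6]
orientation: [3.135, -0.016, 0.006]
ft_force: [-1.0, -0.2, -0.9]
width: 48.9
[[ 1.    -0.01   0.004]
 [-0.01  -1.    -0.007]
 [ 0.004  0.006 -1.   ]]
```

View pics/w3.png

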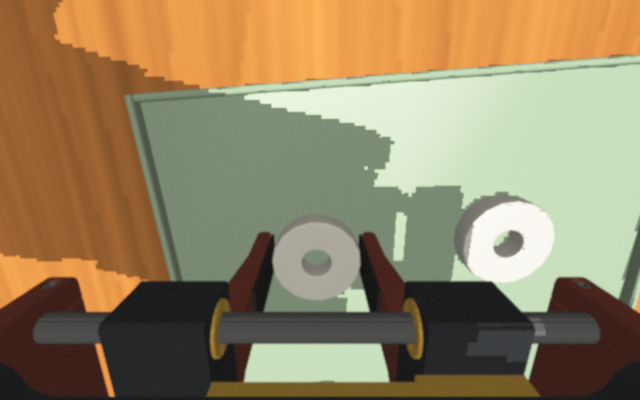

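```bash
python3 -m handwheel '[[[0,0,0],[0,0,-20],0.4],[[0,0,0],[0,0,-38],0.4],[[0,0,0],[8,-28,-25],0.4],[[0,0,0],[11,-34,-19],0.4],[[0,0,0],[11,-34,-19],0.4],[[0,0,0],[11,-34,-19],0.4],[[0,0,0],[11,-34,-19],0.4],[[0,0,0],[11,-34,-17],0.4],[[0,0,0],[11,-34,-17],0.4],[[0,0,0],[8,-25,-10],0.4]]'
```

```text
t: 6.4
ee_pos: [552.3, 168.0, 222.5]
orientation: [3.138, -0.032, -0.009]
ft_force: [0.9, 1.2, -2.1]
width: 48.7
```

```bash
python3 -m handwheel '[[[0,0,0],[5,-15,-5],0.4],[[0,0,0],[2,-6,0],0.4],[[0,0,0],[0,0,0],0.4],[[0,0,0],[0,0,0],0.4],[[0,0,0],[0,0,0],0.4],[[0,0,0],[0,0,0],0.4],[[0,0,0],[0,0,0],0.4],[[0,0,0],[0,0,0],0.4],[[0,0,0],[0,0,0],0.4],[[0,0,0],[0,0,0],0.4]]'; python3 -c "
from h import *
o=ctrl.get_obs();print(np.round(cv2.Rodrigues(np.array(o['orientation']))[0],3),o['ee_pos']);p=ctrl.get_image('wrist'); save(p,'w4.png');np.save('pics/w4.npy',p,allow_pickle=True)
print(proj(p,(557,232,108)),proj(p,(562,235,166)))"
```

```text
t: 7.23
ee_pos: [558.4, 189.5, 226.3]
orientation: [3.137, -0.03, -0.013]
ft_force: [0.3, -0.8, -1.4]
width: 48.7
[[ 1.    -0.019 -0.008]
 [-0.019 -1.    -0.005]
 [-0.008  0.005 -1.   ]] [558.35662304 189.53395384 226.26482012]
[313.85177396 149.02208852] [319.5887657  156.90607487]
```

View pics/w4.png

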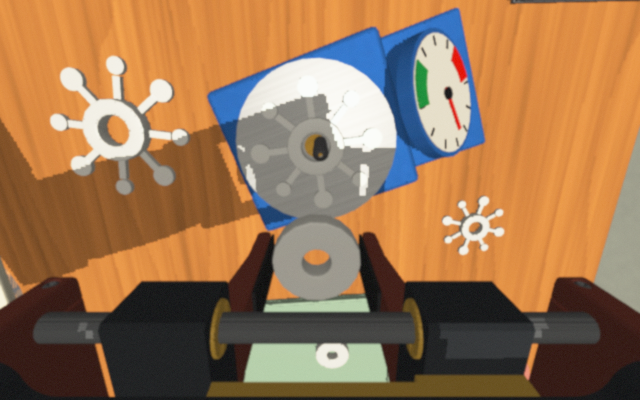

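```bash
python3 -c "
from h import *
p=np.load('pics/w4.npy',allow_pickle=True).item();save(p,'w4c.png',(230,50,410,210),4);save(p,'w4d.png',(380,10,500,170),4)"
```

```text
(no output)
```

View pics/w4c.png

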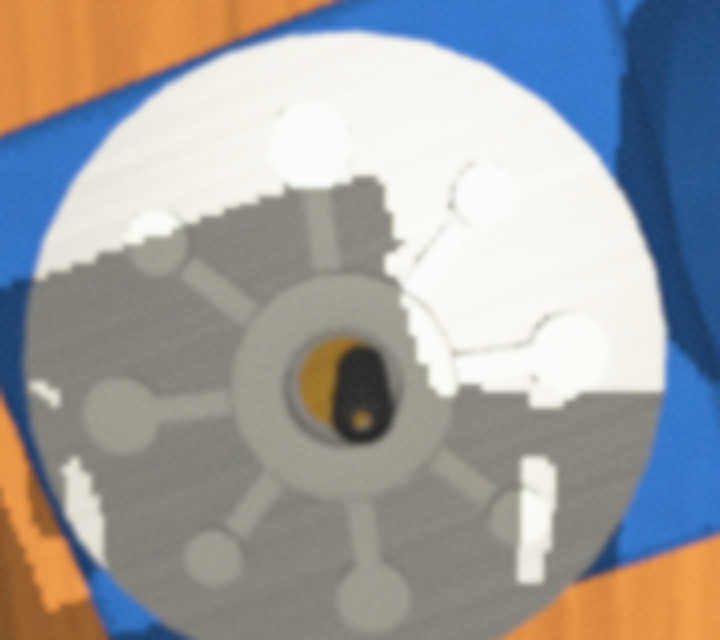

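View pics/w4d.png

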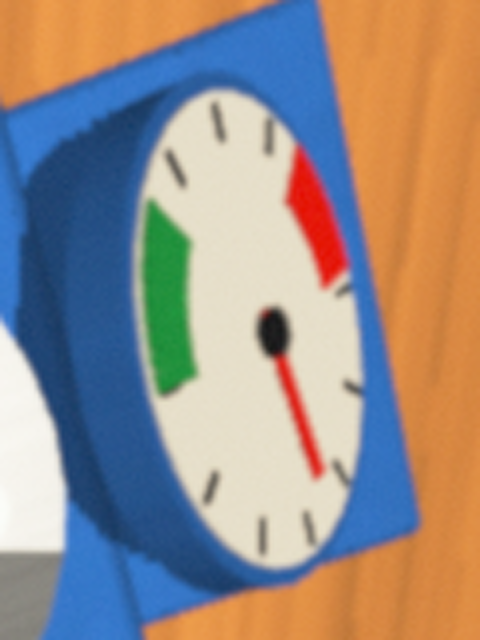

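```bash
python3 -c "
from h import *
p=np.load('pics/w4.npy',allow_pickle=True).item();save(p,'w4e.png',(230,200,410,320),4)
g=lambda x,y:(230+x/4,50+y/4)
print('tip',ray(p,*g(361,421),165.2))
print('rim',ray(p,*g(24,345),93.2),ray(p,*g(666,345),93.2),ray(p,*g(345,30),93.2))
print('hub c',ray(p,*g(344,384),107.2))
for z in (93.2,107):print('spindle axis',proj(p,ray(p,*g(361,421),165.2)*[1,1,0]+[0,0,z])*4-np.array([230,50])*4)
print('slug',ray(p,316,257,229.8))
"
```

```text
tip [562.48298514 236.02733936 165.2       ]
rim [484.77429997 242.81723685  93.2       ] [633.26542464 240.31034822  93.2       ] [560.35951592 308.22527253  93.2       ]
hub c [558.9474002  234.52908822 107.2       ]
spindle axis [359.60841008 368.88545048]
spindle axis [359.82035455 376.82269568]
slug [559.24840953 191.03033853 229.8       ]
```

View pics/w4e.png

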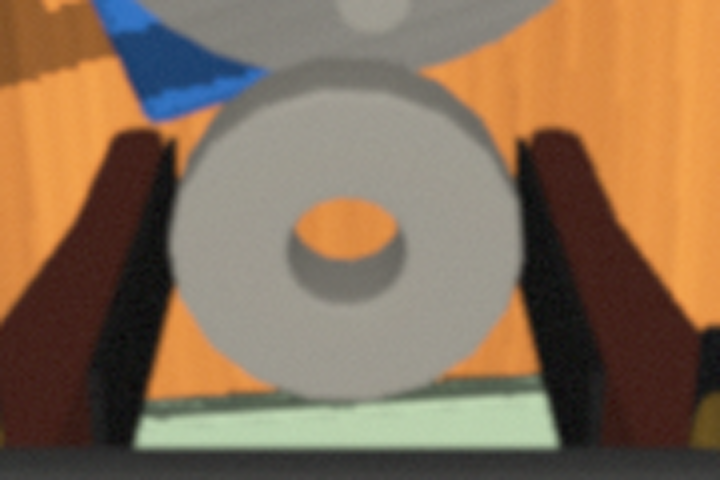

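```bash
python3 -m handwheel '[[[0,0.008,0],[2,-15,0],0.4],[[0,0,0],[1,-15,0],0.4],[[0,0,0],[0,-10,5],0.4],[[0,0,0],[0,-5,10],0.4],[[0,0,0],[0,-2,10],0.4],[[0,0,0],[0,0,8],0.4],[[0,0,0],[0,0,4],0.4],[[0,0,0],[0,0,0],0.4],[[0,0,0],[0,0,0],0.4],[[0,0,0],[0,0,0],0.4]]'; python3 -c "
from h import *
o=ctrl.get_obs();print(np.round(cv2.Rodrigues(np.array(o['orientation']))[0],3),o['ee_pos'],o['ft_force'],o['moment']);p=ctrl.get_image('wrist'); save(p,'w5.png');np.save('pics/w5.npy',p,allow_pickle=True)
save(p,'w5c.png',(230,200,410,320),4)"
```

```text
t: 8.12
ee_pos: [561.1, 238.1, 182.9]
orientation: [3.134, -0.029, -0.007]
ft_force: [0.6, 0.6, -1.3]
width: 48.8
[[ 1.    -0.019 -0.004]
 [-0.019 -1.    -0.007]
 [-0.004  0.007 -1.   ]] [561.0859661  238.07758999 182.87874558] [ 0.58017368  0.64908139 -1.28131263] [-0.00275854 -0.09432376  0.03777956]
```

View pics/w5c.png

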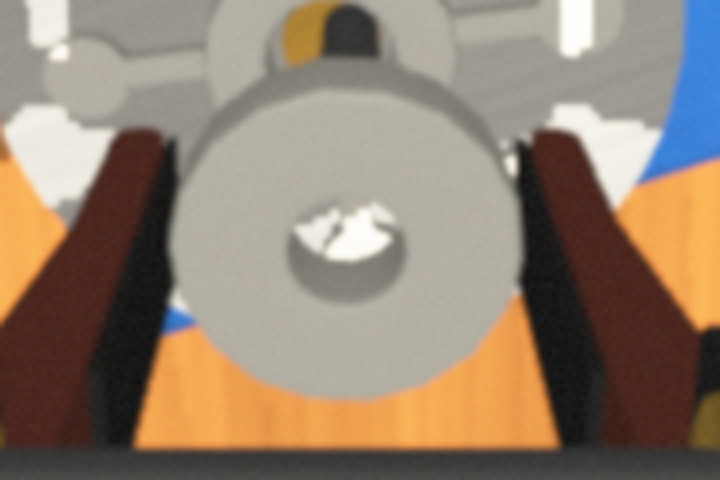

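```bash
python3 -c "
from h import *
p=np.load('pics/w5.npy',allow_pickle=True).item()
c=lambda P:np.round((proj(p,P)-[230,200])*4,1)
for z in (107,115,125,145,165): print(z,c((562.5,236,z)))
print('slug top',ray(p,230+346.5/4,200+245/4,182.9+3.4),'bottom centre px',c((562.1,237,172.3)),c((562.1,245,172.3)),c((562.1,229,172.3)))
"
```

```text
107 [348.7  49.6]
115 [348.6  64.1]
125 [348.6  83.5]
145 [348.5 127.7]
165 [348.3 180.8]
slug top [562.29131905 236.87362929 186.3       ] bottom centre px [345.5 196.9] [344.5 147.8] [346.4 244.8]
```

```bash
python3 -m handwheel '[[[0,0,0],[0,1,2],0.4],[[0,0,0],[0,0,2],0.4],[[0,0,0],[0,0,3],0.4],[[0,0,0],[0,0,3],0.4],[[0,0,0],[0,0,3],0.4],[[0,0,0],[0,0,3],0.4],[[0,0,0],[0,0,0],0.4],[[0,0,0],[0,0,0],0.4],[[0,0,0],[0,0,0],0.4],[[0,0,0],[0,0,0],0.4]]'; python3 -c "
from h import *
o=ctrl.get_obs();print(np.round(cv2.Rodrigues(np.array(o['orientation']))[0],3),o['ee_pos'],o['ft_force'],o['moment']);p=ctrl.get_image('wrist'); save(p,'w6.png');np.save('pics/w6.npy',p,allow_pickle=True)
save(p,'w6c.png',(230,10,490,320),2.5)"
```

```text
t: 9.0
ee_pos: [562.4, 236.7, 167.2]
orientation: [3.136, -0.031, -0.001]
ft_force: [-0.7, 0.7, -1.4]
width: 49.0
[[ 1.    -0.02  -0.001]
 [-0.02  -1.    -0.005]
 [-0.001  0.005 -1.   ]] [562.44056029 236.7068947  167.20159963] [-0.6584395   0.6901367  -1.37554096] [ 0.04500993 -0.01309243 -0.04218402]
```

View pics/w6.png

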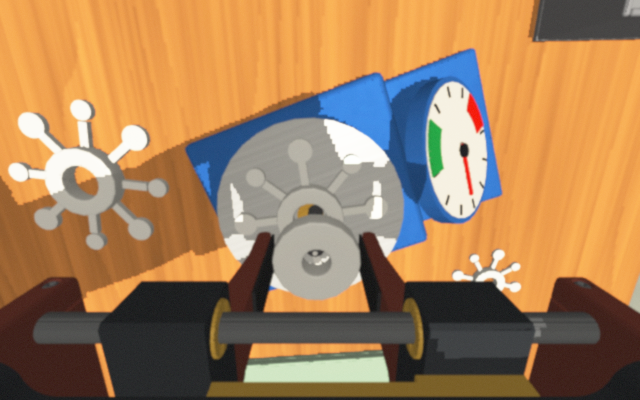

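View pics/w6c.png

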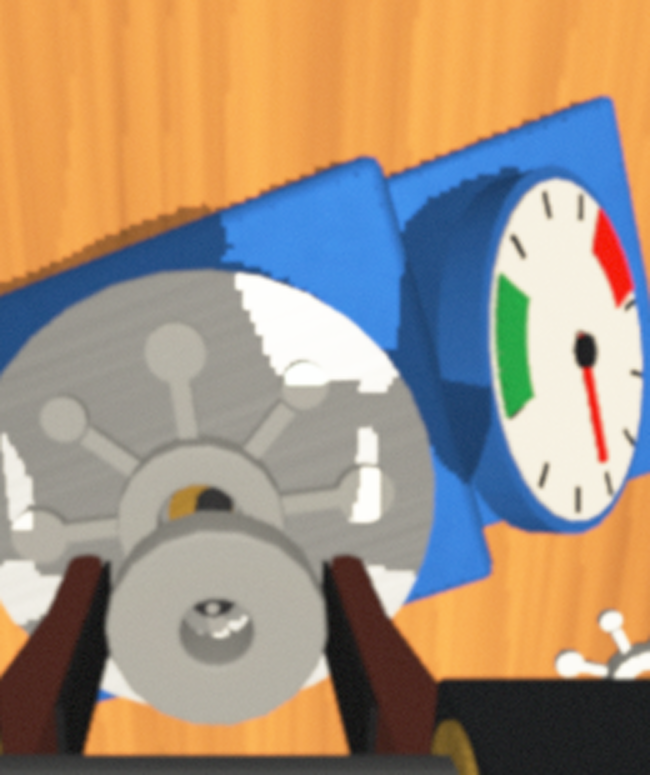

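```bash
python3 -c "
from h import *
p=np.load('pics/w6.npy',allow_pickle=True).item()
print('tip',[ray(p,314.8,253.2,z) for z in (163,165)]);save(p,'w6d.png',(260,200,380,320),6);save(p,'w6e.png',(400,60,510,240),4)
"
```

```text
tip [array([562.58748081, 236.43446986, 163.        ]), array([562.61831065, 237.49316322, 165.        ])]
```

View pics/w6d.png

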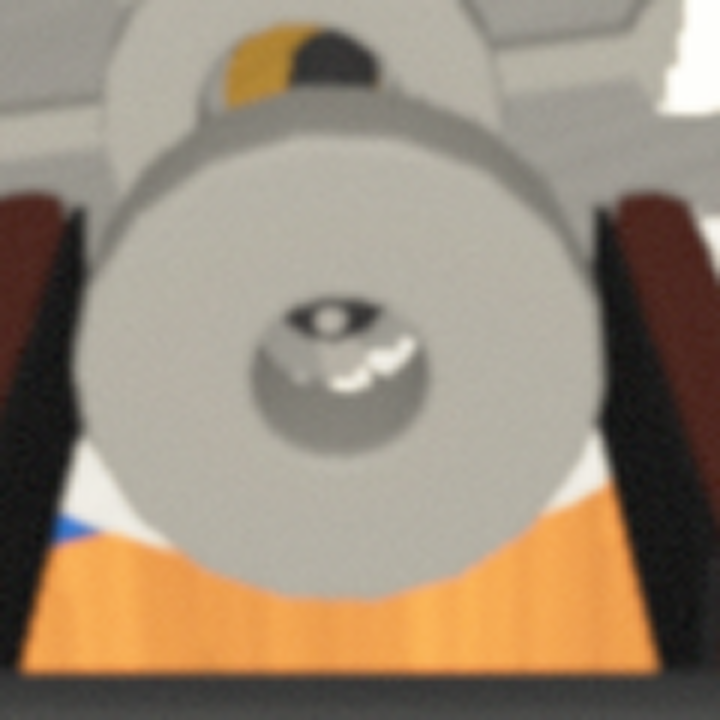

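View pics/w6e.png

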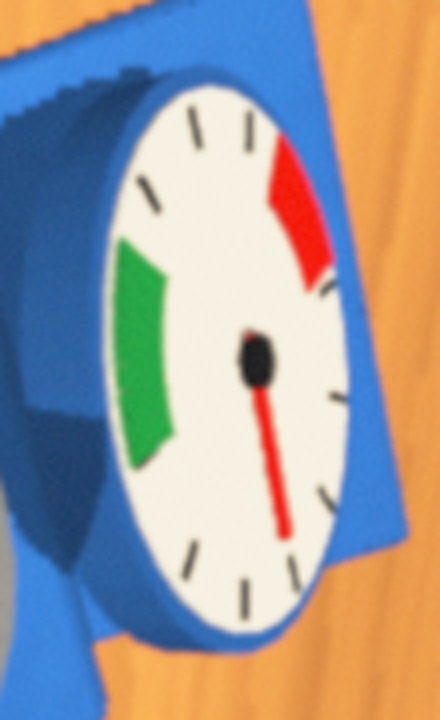

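```bash
python3 -c "
from h import *
p=np.load('pics/w6.npy',allow_pickle=True).item()
print('slug',ray(p,316.7,261.2,170.6))
def needle(ticks,c,tip,r=1):
    # ticks: list of (k,x,y) outer-mid
    A=np.array([[np.sin(-k*np.pi/6),np.cos(k*np.pi/6)] for k,_,_ in ticks]+[[0,0]],np.float32); B=np.array([t[1:] for t in ticks]+[c],np.float32)
    H=cv2.findHomography(B,A)[0]; q=cv2.perspectiveTransform(np.array([[tip,c]],np.float32),H)[0]; print(np.abs(cv2.perspectiveTransform(B[None],H)[0]-A).max())
    return np.arctan2(-q[0,0],q[0,1])%(2*np.pi)
print(needle([(0,329,288),(1,340,397),(2,328,499),(3,294,574),(4,245,600),(5,190,561),(8,149,195),(9,195,128),(10,250,131)],(257,362),(285,537)))
print(needle([(0,345,290),(1,352,386),(2,342,472),(3,308,527),(4,262,535),(5,210,487),(8,176,168),(9,218,121),(10,268,136)],(273,332),(319,475)))
"
```

```text
slug [563.65319495 235.53209722 170.6       ]
0.07539212
1.6041763
0.06964741
1.2940216
```

The wrist view shows the spindle tip inside the bore at (314.8,253.2). The slug sits about (+1.1, -1.5) mm off the spindle and the needle has risen from 1.29 to about 1.6, so it is rubbing lightly. I centre it before going down.

```bash
python3 -m handwheel '[[[0,0,0],[-1,-1.5,-2],0.4],[[0,0,0],[0,0,0],0.4],[[0,0,0],[0,0,0],0.4],[[0,0,0],[0,0,2],0.4],[[0,0,0],[0,0,3],0.4],[[0,0,0],[0,0,4],0.4],[[0,0,0],[0,0,3],0.4],[[0,0,0],[0,0,0],0.4],[[0,0,0],[0,0,0],0.4],[[0,0,0],[0,0,0],0.4]]'; python3 -c "
from h import *
o=ctrl.get_obs();print(np.round(cv2.Rodrigues(np.array(o['orientation']))[0],3),o['ee_pos'],o['ft_force'],o['moment']);p=ctrl.get_image('wrist'); save(p,'w7.png');np.save('pics/w7.npy',p,allow_pickle=True)
save(p,'w7d.png',(260,200,380,320),6);save(p,'w7e.png',(400,60,520,240),4)"
```

```text
t: 9.88
ee_pos: [561.0, 238.0, 155.8]
orientation: [3.136, -0.031, -0.002]
ft_force: [-0.2, 0.0, -1.2]
width: 49.4
[[ 1.    -0.02  -0.002]
 [-0.02  -1.    -0.006]
 [-0.001  0.006 -1.   ]] [561.00854557 238.02310131 155.7602743 ] [-0.21294162  0.0463043  -1.16655248] [-0.01197257 -0.11854049  0.02958026]
```

View pics/w7d.png

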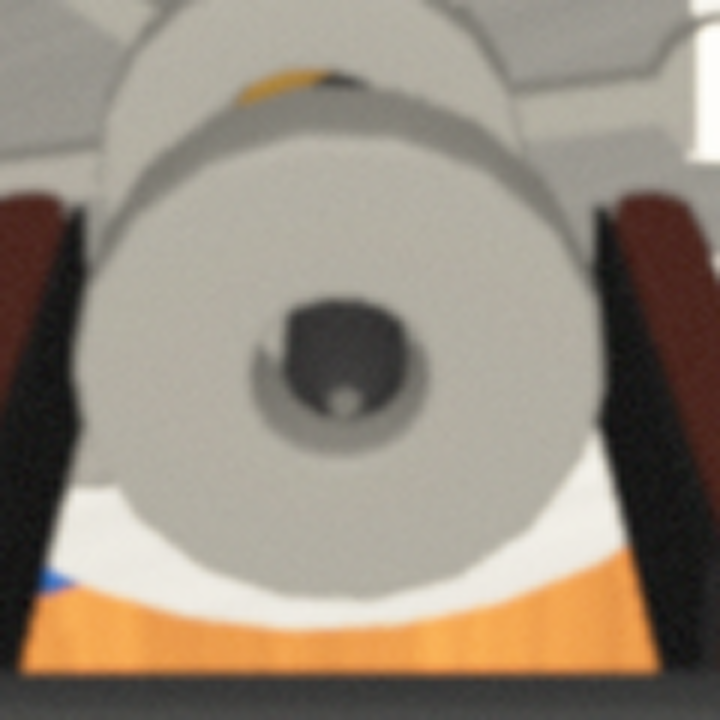

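View pics/w7e.png

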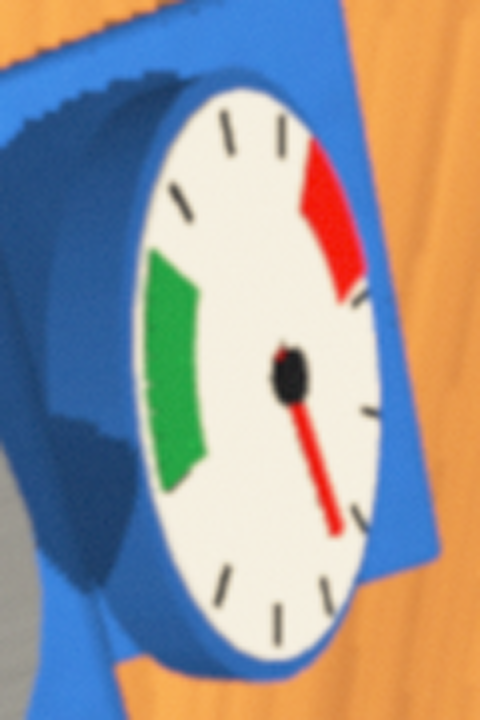

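```bash
python3 -m handwheel '[[[0,0,0],[0,0,4],0.4],[[0,0,0],[0,0,6],0.4],[[0,0,0],[0,0,6],0.4],[[0,0,0],[0,0,6],0.4],[[0,0,0],[0,0,4],0.4],[[0,0,0],[0,0,2],0.4],[[0,0,0],[0,0,0],0.4],[[0,0,0],[0,0,0],0.4],[[0,0,0],[0,0,0],0.4],[[0,0,0],[0,0,0],0.4]]'; python3 -c "
from h import *
o=ctrl.get_obs();print(np.round(cv2.Rodrigues(np.array(o['orientation']))[0],3),o['ee_pos'],o['ft_force'],o['moment']);p=ctrl.get_image('wrist'); save(p,'w8.png');np.save('pics/w8.npy',p,allow_pickle=True)
save(p,'w8c.png',(250,60,510,330),3)"
```

```text
t: 10.77
ee_pos: [560.8, 237.8, 124.2]
orientation: [3.135, -0.031, -0.003]
ft_force: [-0.1, -0.2, -2.1]
width: 48.7
[[ 1.    -0.02  -0.002]
 [-0.02  -1.    -0.006]
 [-0.002  0.006 -1.   ]] [560.82480262 237.75497364 124.21273586] [-0.12542535 -0.2166478  -2.07743227] [-0.02905372 -0.08122401  0.01104944]
```

View pics/w8c.png

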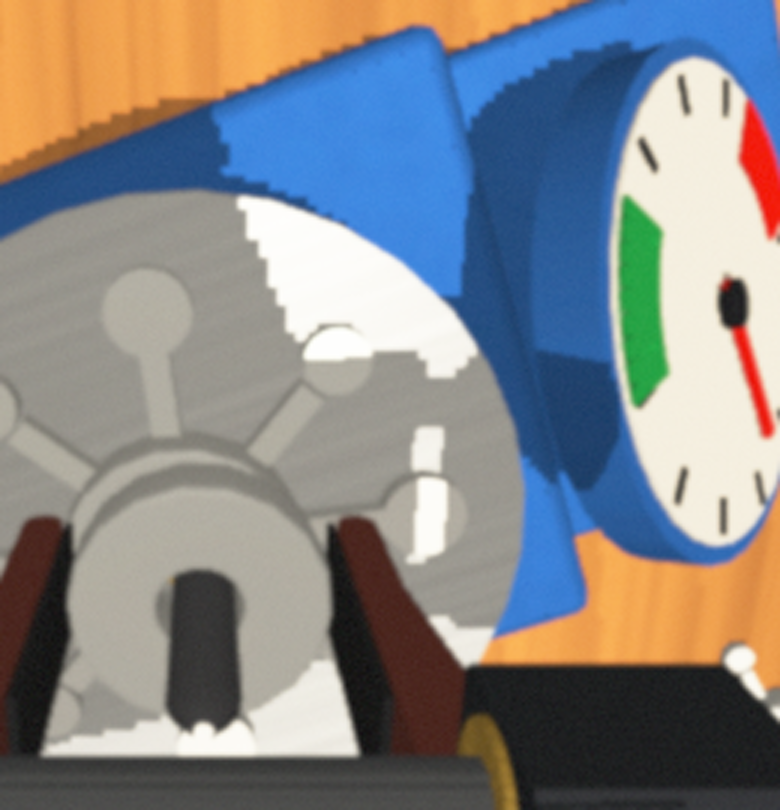

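```bash
python3 -m handwheel '[[[0,0,0],[0,0,3],0.4],[[0,0,0],[0,0,3],0.4],[[0,0,0],[0,0,2],0.4],[[0,0,0],[0,0,1],0.4],[[0,0,0],[0,0,1],0.4],[[0,0,0],[0,0,0],0.4],[[0,0,0],[0,0,0],0.4],[[0,0,0],[0,0,0],0.4],[[0,0,0],[0,0,0],0.4],[[0,0,0],[0,0,0],0.4]]'; python3 -c "
from h import *
o=ctrl.get_obs();print(o['ee_pos'],o['ft_force'],o['moment']);p=ctrl.get_image('wrist'); save(p,'w9.png');np.save('pics/w9.npy',p,allow_pickle=True)
save(p,'w9c.png',(250,60,510,330),3)"
```

```text
t: 11.65
ee_pos: [561.6, 238.1, 114.5]
orientation: [3.136, -0.031, 0.0]
ft_force: [-0.7, -0.3, -0.8]
width: 49.1
[561.64116502 238.07689935 114.54949062] [-0.66239752 -0.29811662 -0.83834839] [-0.08916652 -0.03979047 -0.04989726]
```

View pics/w9c.png

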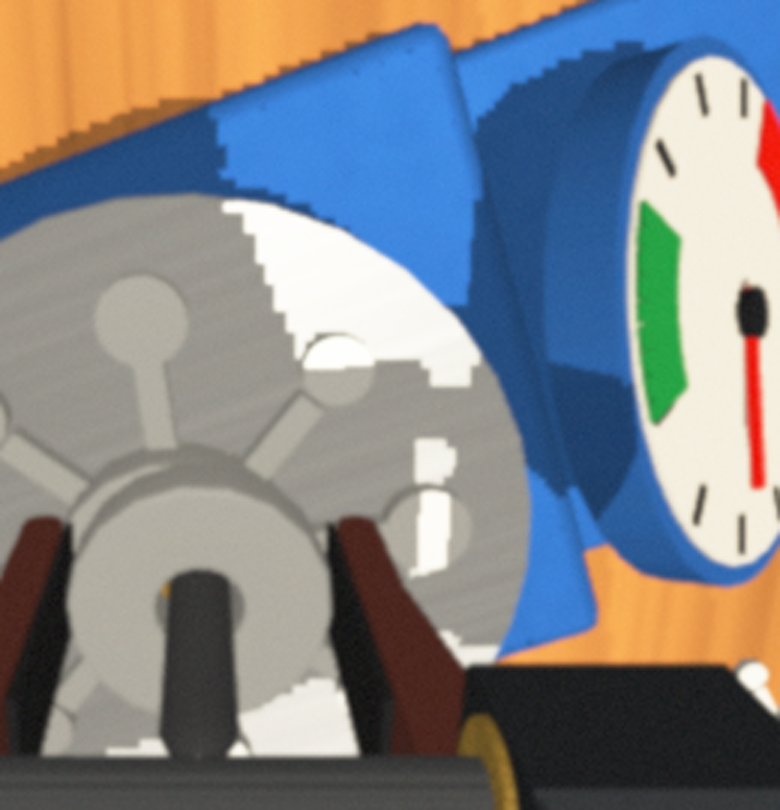

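```bash
python3 -m handwheel '[[[0,0,0],[0,0,1],0.4],[[0,0,0],[0,0,0],0.4],[[0,0,0],[0,0,0],1],[[0,0,0],[0,0,0],1],[[0,0,0],[0,0,0],1],[[0,0,0],[0,0,0],1],[[0,0,0],[0,0,0],1],[[0,0,0],[0,0,-5],1],[[0,0,0],[0,0,-15],1],[[0,0,0],[0,0,-30],1]]'; python3 -c "
from h import *
o=ctrl.get_obs();print(o['ee_pos'],o['ft_force'],o['width']);p=ctrl.get_image('wrist'); save(p,'w10.png');np.save('pics/w10.npy',p,allow_pickle=True)"
```

```text
t: 12.53
ee_pos: [558.5, 237.0, 159.8]
orientation: [3.132, -0.031, -0.014]
ft_force: [-0.1, -0.1, -0.8]
width: 87.6
[558.52611878 236.98744418 159.83610808] [-0.10787374 -0.10190847 -0.77260885] 87.60089798746154
```

View pics/w10.png

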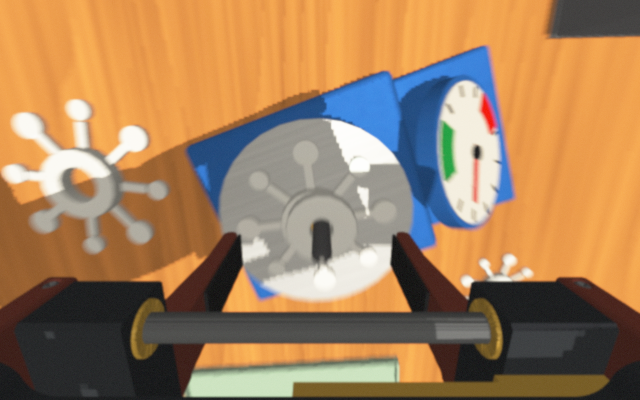

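```bash
python3 -m handwheel '[[[0,0,0],[0,0,-30],1],[[0,0,0],[1,20,-20],1],[[0,0,0],[2,38,0],1],[[0,0,0],[2,40,0],1],[[0,0,0],[2,40,0],1],[[0,0,0],[2,40,5],1],[[0,0,0],[2,38,15],1],[[0,0,0],[2,34,22],1],[[0,0,0],[2,32,25],1],[[0,0,0],[2,20,25],1]]'
```

```text
t: 13.42
ee_pos: [586.1, -70.1, 143.0]
orientation: [3.139, -0.015, 0.053]
ft_force: [0.5, -0.4, 0.6]
width: 87.9
```

```bash
python3 -m handwheel '[[[0,-0.015,0],[-5,6,25],1],[[0,-0.015,0],[-6,3,25],1],[[0,0,0],[0,0,22],1],[[0,0,0],[0,0,15],1],[[0,0,0],[0,0,8],1],[[0,0,0],[0,0,0],1],[[0,0,0],[0,0,0],1],[[0,0,0],[0,0,0],1],[[0,0,0],[0,0,0],1],[[0,0,0],[0,0,0],1]]'; python3 -c "
from h import *
o=ctrl.get_obs();print(np.round(cv2.Rodrigues(np.array(o['orientation']))[0],3),o['ee_pos']);p=ctrl.get_image('wrist'); save(p,'w11.png');np.save('pics/w11.npy',p,allow_pickle=True); print(proj(p,o['ee_pos']))"
```

```text
t: 14.25
ee_pos: [578.0, -86.8, 44.9]
orientation: [3.138, -0.028, 0.011]
ft_force: [-0.2, 0.1, -0.0]
width: 88.0
[[ 1.    -0.018  0.007]
 [-0.018 -1.    -0.003]
 [ 0.007  0.003 -1.   ]] [577.99015841 -86.82343777  44.93019813]
[314.44953053 256.34019687]
```

View pics/w11.png

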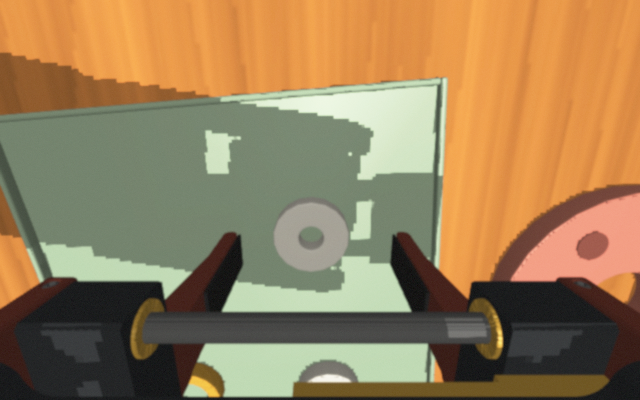

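```bash
python3 -c "
from h import *
p=np.load('pics/w11.npy',allow_pickle=True).item()
print(ray(p,311,235,18), ray(p,328,371,18))"
```

```text
[575.82987239 -85.9759676   18.        ] [ 586.24593044 -198.12500211   18.        ]
```

```bash
python3 -m handwheel '[[[0,-0.005,0],[-2,-1,5],1],[[0,0,0],[-1,0,9],1],[[0,0,0],[0,0,9],1],[[0,0,0],[0,0,5],1],[[0,0,0],[0,0,2],1],[[0,0,0],[0,0,0],1],[[0,0,0],[0,0,0],0.4],[[0,0,0],[0,0,0],0.4],[[0,0,0],[0,0,0],0.4],[[0,0,0],[0,0,0],0.4]]'
```

```text
t: 15.13
ee_pos: [575.0, -85.5, 12.6]
orientation: [3.138, -0.027, 0.003]
ft_force: [-0.8, -0.8, 0.4]
width: 64.6
```

```bash
python3 -m handwheel '[[[0,0,0],[0,0,-2],0.6],[[0,0,0],[0,0,0],0.4],[[0,0,0],[0,0,0],0.4],[[0,0,0],[0,0,0],0.4],[[0,0,0],[0,0,0],0.4],[[0,0,0],[0,0,0],0.4],[[0,0,0],[0,0,0],0.4],[[0,0,0],[0,0,-15],0.4],[[0,0,0],[0,0,-30],0.4],[[0,0,0],[-1,-20,-30],0.4]]'
```

```text
t: 15.97
ee_pos: [570.4, -66.5, 85.9]
orientation: [3.139, -0.031, -0.013]
ft_force: [0.9, -0.6, -1.3]
width: 49.4
```

```bash
python3 -m handwheel '[[[0,0,0],[-1,-34,-20],0.4],[[0,0,0],[-1,-36,-18],0.4],[[0,0,0],[-1,-36,-18],0.4],[[0,0,0],[-1,-36,-18],0.4],[[0,0,0],[-1,-36,-15],0.4],[[0,0,0],[-1,-36,-8],0.4],[[0,0,0],[0,-32,0],0.4],[[0,0,0],[0,-24,0],0.4],[[0,0,0],[0,-12,0],0.4],[[0,0,0],[0,0,0],0.4]]'
```

```text
t: 16.8
ee_pos: [572.9, 230.4, 195.0]
orientation: [-3.14, 0.035, -0.006]
ft_force: [0.2, -0.8, -2.2]
width: 49.3
```

```bash
python3 -m handwheel '[[[0,0,0],[-4,-2,0],0.4],[[0,0,0],[-4,-2,0],0.4],[[0,0,0],[-3,-2,0],0.4],[[0,0,0],[0,-1,4],0.4],[[0,0,0],[0,0,5],0.4],[[0,0,0],[0,0,5],0.4],[[0,0,0],[0,0,0],0.4],[[0,0,0],[0,0,0],0.4],[[0,0,0],[0,0,0],0.4],[[0,0,0],[0,0,0],0.4]]'; python3 -c "
from h import *
o=ctrl.get_obs();print(np.round(cv2.Rodrigues(np.array(o['orientation']))[0],3),o['ee_pos'],o['ft_force']);p=ctrl.get_image('wrist'); save(p,'w12.png');np.save('pics/w12.npy',p,allow_pickle=True);save(p,'w12d.png',(260,200,380,320),6)"
```

```text
t: 17.63
ee_pos: [559.7, 230.4, 176.7]
orientation: [3.139, -0.045, -0.003]
ft_force: [-0.5, 0.6, -1.0]
width: 49.4
[[ 1.    -0.028 -0.002]
 [-0.028 -1.    -0.002]
 [-0.002  0.002 -1.   ]] [559.69560399 230.37876495 176.71648429] [-0.4573402   0.60065822 -0.97163985]
```

View pics/w12.png

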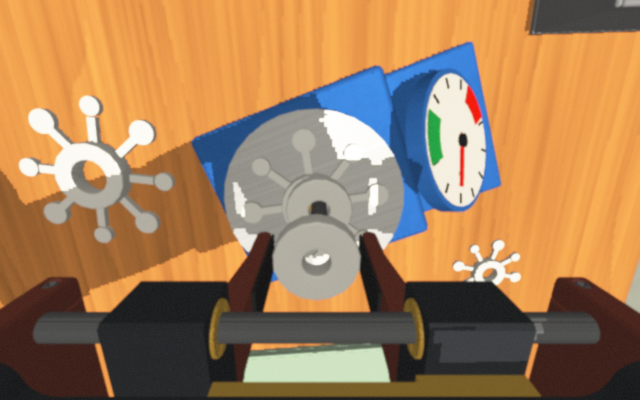

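View pics/w12d.png

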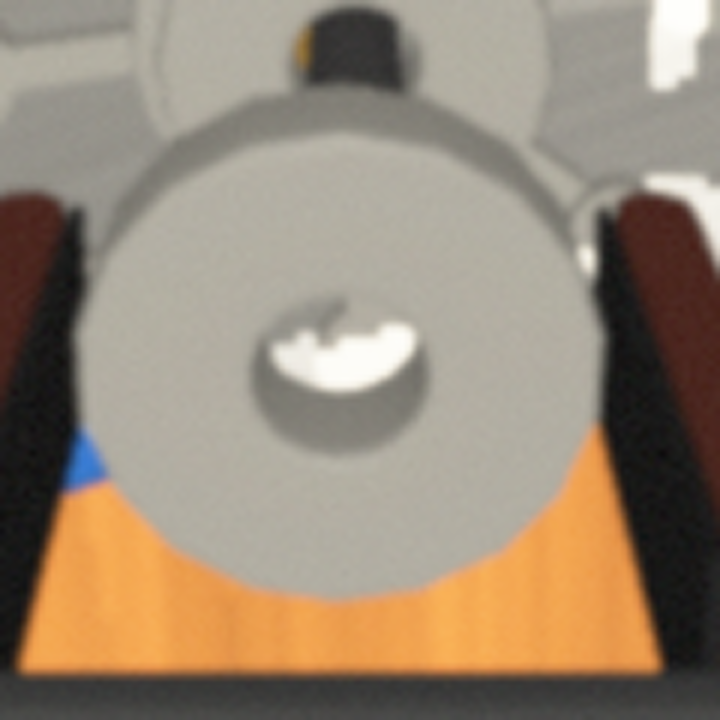

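```bash
python3 -m handwheel '[[[0,0,0],[1,-3,0],0.4],[[0,0,0],[0.5,-3,0],0.4],[[0,0,0],[0,-2,0],0.4],[[0,0,0],[0,0,0],0.4],[[0,0,0],[0,0,0],0.4],[[0,0,0],[0,0,0],0.4],[[0,0,0],[0,0,0],0.4],[[0,0,0],[0,0,0],0.4],[[0,0,0],[0,0,0],0.4],[[0,0,0],[0,0,0],0.4]]'
```

```text
t: 18.52
ee_pos: [562.1, 239.9, 177.5]
orientation: [3.14, -0.043, -0.001]
ft_force: [0.0, -0.5, -1.9]
width: 49.6
```

```bash
python3 -m handwheel '[[[0,0,0],[-0.7,1.8,0],0.4],[[0,0,0],[0,0,0],0.4],[[0,0,0],[0,0,2],0.4],[[0,0,0],[0,0,3],0.4],[[0,0,0],[0,0,3],0.4],[[0,0,0],[0,0,3],0.4],[[0,0,0],[0,0,2],0.4],[[0,0,0],[0,0,0],0.4],[[0,0,0],[0,0,0],0.4],[[0,0,0],[0,0,0],0.4]]'; python3 -c "
from h import *
o=ctrl.get_obs();print(np.round(cv2.Rodrigues(np.array(o['orientation']))[0],3),o['ee_pos'],o['ft_force']);p=ctrl.get_image('wrist'); save(p,'w13.png',(250,60,510,330),3);np.save('pics/w13.npy',p,allow_pickle=True);save(p,'w13d.png',(260,200,380,320),6)"
```

```text
t: 19.35
ee_pos: [560.9, 237.6, 162.5]
orientation: [3.139, -0.044, -0.002]
ft_force: [0.4, 0.2, -1.5]
width: 49.5
[[ 1.    -0.028 -0.002]
 [-0.028 -1.    -0.002]
 [-0.002  0.002 -1.   ]] [560.90725931 237.57349578 162.45186307] [ 0.38001624  0.1667724  -1.51384977]
```

View pics/w13.png

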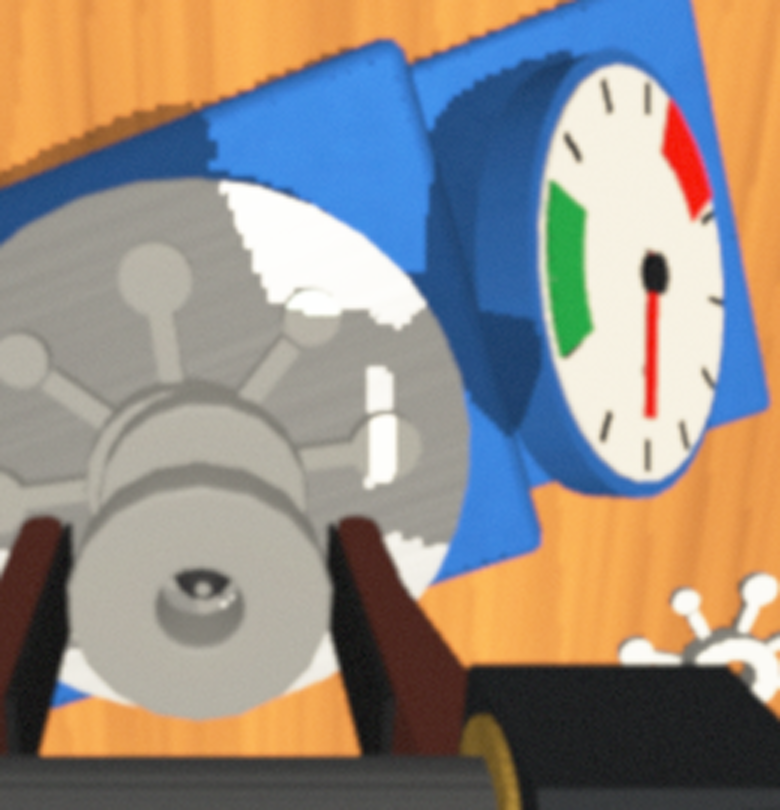

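```bash
python3 -m handwheel '[[[0,0,0],[0.3,-0.3,4],0.4],[[0,0,0],[0,0,6],0.4],[[0,0,0],[0,0,6],0.4],[[0,0,0],[0,0,6],0.4],[[0,0,0],[0,0,4],0.4],[[0,0,0],[0,0,2],0.4],[[0,0,0],[0,0,0],0.4],[[0,0,0],[0,0,0],0.4],[[0,0,0],[0,0,0],0.4],[[0,0,0],[0,0,0],0.4]]'
```

```text
t: 20.23
ee_pos: [561.1, 237.8, 131.0]
orientation: [3.139, -0.044, -0.003]
ft_force: [-0.2, -0.3, -1.1]
width: 49.5
```

```bash
python3 -m handwheel '[[[0,0,0],[0,0,2],0.4],[[0,0,0],[0,0,2],0.4],[[0,0,0],[0,0,1.5],0.4],[[0,0,0],[0,0,1],0.4],[[0,0,0],[0,0,0.5],0.4],[[0,0,0],[0,0,0],0.4],[[0,0,0],[0,0,0],0.4],[[0,0,0],[0,0,0],0.4],[[0,0,0],[0,0,0],0.4],[[0,0,0],[0,0,0],0.4]]'; python3 -c "
from h import *
o=ctrl.get_obs();print(o['ee_pos'],o['ft_force']);p=ctrl.get_image('wrist'); save(p,'w14.png',(250,60,510,330),3);np.save('pics/w14.npy',p,allow_pickle=True)"
```

```text
t: 21.07
ee_pos: [561.7, 238.1, 124.7]
orientation: [3.14, -0.044, -0.0]
ft_force: [-0.7, 0.5, 0.5]
width: 49.0
[561.72848053 238.06282375 124.74195185] [-0.72387574  0.49285674  0.46460214]
```

View pics/w14.png

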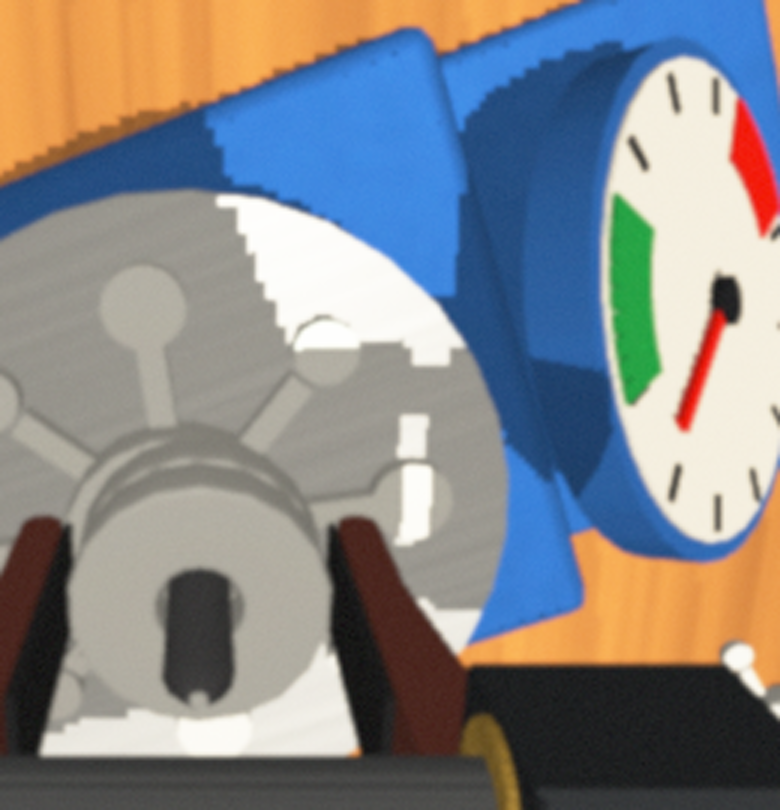

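The needle is at about 2.7, so slug 2 is fully resting on the stack. I release and lift.

```bash
python3 -m handwheel '[[[0,0,0],[0,0,0],1],[[0,0,0],[0,0,0],1],[[0,0,0],[0,0,0],1],[[0,0,0],[0,0,0],1],[[0,0,0],[0,0,0],1],[[0,0,0],[0,0,0],1],[[0,0,0],[0,0,-5],1],[[0,0,0],[0,0,-15],1],[[0,0,0],[0,0,-30],1],[[0,0,0],[0,0,-30],1]]'; python3 -c "
from h import *
o=ctrl.get_obs();print(o['ee_pos'],o['ft_force']);p=ctrl.get_image('wrist'); save(p,'w15.png')"
```

```text
t: 21.95
ee_pos: [558.3, 236.8, 201.4]
orientation: [3.135, -0.044, -0.017]
ft_force: [1.3, 0.3, 0.3]
width: 88.0
[558.334783   236.75000842 201.37507401] [1.27112715 0.34050221 0.27595075]
```

View pics/w15.png

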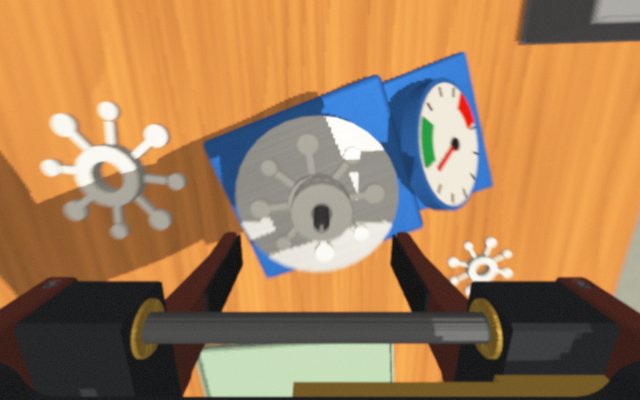

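```bash
python3 -m handwheel '[[[0,0,0],[0,20,-10],1],[[0,0,0],[2,40,0],1],[[0,0,0],[2,40,0],1],[[0,0,0],[2,41,0],1],[[0,0,0],[2,41,0],1],[[0,0,0],[2,41,0],1],[[0,0,0],[2,41,0],1],[[0,0,0],[2,40,8],1],[[0,0,0],[2,38,14],1],[[0,0,0],[2,35,20],1]]'
```

```text
t: 22.83
ee_pos: [578.4, -144.0, 189.7]
orientation: [-3.141, 0.024, -0.039]
ft_force: [1.4, 0.7, 0.4]
width: 87.8
```

```bash
python3 -m handwheel '[[[0,-0.01,0],[0,32,22],1],[[0,-0.01,0],[0,25,28],1],[[0,0,0],[0,14,30],1],[[0,0,0],[0,4,22],1],[[0,0,0],[0,0,14],1],[[0,0,0],[0,0,4],1],[[0,0,0],[0,0,0],1],[[0,0,0],[0,0,0],1],[[0,0,0],[0,0,0],1],[[0,0,0],[0,0,0],1]]'; python3 -c "
from h import *
o=ctrl.get_obs();print(np.round(cv2.Rodrigues(np.array(o['orientation']))[0],3),o['ee_pos']);p=ctrl.get_image('wrist'); save(p,'w16.png');np.save('pics/w16.npy',p,allow_pickle=True); print(proj(p,o['ee_pos']))"
```

```text
t: 23.67
ee_pos: [579.5, -233.0, 66.8]
orientation: [3.138, -0.039, 0.016]
ft_force: [-0.8, 0.1, 1.0]
width: 87.4
[[ 1.    -0.025  0.01 ]
 [-0.025 -1.    -0.003]
 [ 0.011  0.003 -1.   ]] [ 579.48373066 -233.02384887   66.75204596]
[314.49382014 256.3919541 ]
```

View pics/w16.png

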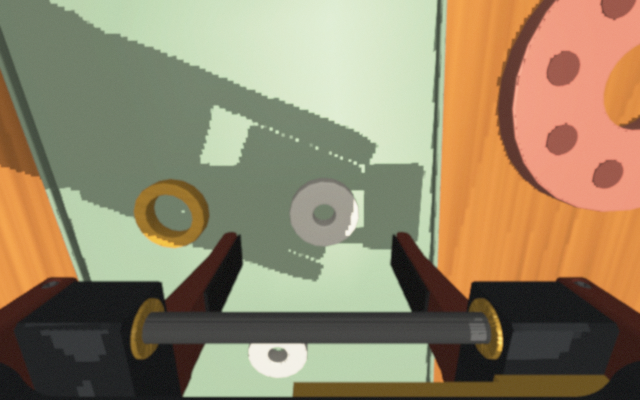

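```bash
python3 -c "
from h import *
p=np.load('pics/w16.npy',allow_pickle=True).item()
print('slug',ray(p,324,212.5,18),'bush',ray(p,172,212,18))"
```

```text
slug [ 586.65663946 -224.99273595   18.        ] bush [ 480.13360764 -221.71246713   18.        ]
```

```bash
python3 -m handwheel '[[[0,-0.01,0],[3,-4,4],1],[[0,0,0],[3,-4,8],1],[[0,0,0],[0,0,12],1],[[0,0,0],[0,0,12],1],[[0,0,0],[0,0,6],1],[[0,0,0],[0,0,0],1],[[0,0,0],[0,0,0],1],[[0,0,0],[0,0,0],1],[[0,0,0],[0,0,0],1],[[0,0,0],[0,0,0],1]]'
```

```text
t: 24.55
ee_pos: [587.8, -223.5, 21.7]
orientation: [3.138, -0.036, 0.003]
ft_force: [0.8, -0.7, 1.2]
width: 87.8
```

```bash
python3 -m handwheel '[[[0,0,0],[-1.5,1.2,2],1],[[0,0,0],[0,0,2.5],1],[[0,0,0],[0,0,2],1],[[0,0,0],[0,0,0],1],[[0,0,0],[0,0,0],0.4],[[0,0,0],[0,0,0],0.4],[[0,0,0],[0,0,0],0.4],[[0,0,0],[0,0,0],0.4],[[0,0,0],[0,0,0],0.4],[[0,0,0],[0,0,0],0.4]]'; python3 -c "
from h import *
o=ctrl.get_obs();print(np.round(cv2.Rodrigues(np.array(o['orientation']))[0],3),o['ee_pos'],o['width']);p=ctrl.get_image('wrist'); save(p,'w17.png')"
```

```text
t: 25.38
ee_pos: [586.8, -225.5, 16.1]
orientation: [3.137, -0.036, 0.006]
ft_force: [0.2, 0.3, 0.3]
width: 51.6
[[ 1.    -0.023  0.004]
 [-0.023 -1.    -0.005]
 [ 0.004  0.005 -1.   ]] [ 586.84964281 -225.48138397   16.07177755] 51.61818691998498
```

View pics/w17.png

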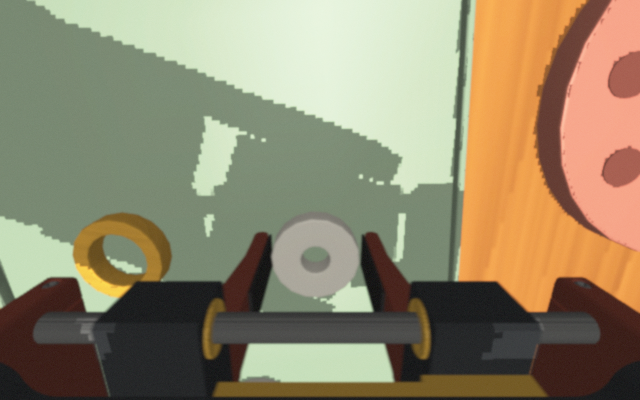

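```bash
python3 -m handwheel '[[[0,0,0],[0,0,0],0.4],[[0,0,0],[0,0,0],0.4],[[0,0,0],[0,0,-20],0.4],[[0,0,0],[0,0,-35],0.4],[[0,0,0],[-1,-25,-25],0.4],[[0,0,0],[-2,-36,-15],0.4],[[0,0,0],[-2,-36,-15],0.4],[[0,0,0],[-2,-36,-15],0.4],[[0,0,0],[-2,-36,-15],0.4],[[0,0,0],[-2,-38,-10],0.4]]'
```

```text
t: 26.27
ee_pos: [578.3, -16.6, 167.5]
orientation: [3.138, -0.054, -0.002]
ft_force: [0.9, -0.2, -1.5]
width: 49.7
```

```bash
python3 -m handwheel '[[[0,0,0],[-3,-38,-10],0.4],[[0,0,0],[-3,-38,-5],0.4],[[0,0,0],[-3,-38,-3],0.4],[[0,0,0],[-3,-38,0],0.4],[[0,0,0],[-3,-34,0],0.4],[[0,0,0],[-3,-26,0],0.4],[[0,0,0],[-3,-16,0],0.4],[[0,0,0],[-2,-8,0],0.4],[[0,0,0],[0,0,0],0.4],[[0,0,0],[0,0,0],0.4]]'
```

```text
t: 27.1
ee_pos: [560.0, 239.5, 189.1]
orientation: [3.141, -0.042, 0.007]
ft_force: [0.0, -1.4, -1.5]
width: 49.6
```

```bash
python3 -m handwheel '[[[0,0,0],[1,1,3],0.4],[[0,0,0],[0,0,4],0.4],[[0,0,0],[0,0,3],0.4],[[0,0,0],[0,0,0],0.4],[[0,0,0],[0,0,0],0.4],[[0,0,0],[0,0,0],0.4],[[0,0,0],[0,0,0],0.4],[[0,0,0],[0,0,0],0.4],[[0,0,0],[0,0,0],0.4],[[0,0,0],[0,0,0],0.4]]'; python3 -c "
from h import *
o=ctrl.get_obs();print(np.round(cv2.Rodrigues(np.array(o['orientation']))[0],3),o['ee_pos'],o['ft_force']);p=ctrl.get_image('wrist'); save(p,'w18d.png',(260,200,380,320),6)"
```

```text
t: 27.93
ee_pos: [562.0, 231.7, 177.3]
orientation: [3.139, -0.054, 0.004]
ft_force: [-0.4, -0.0, -1.0]
width: 49.8
[[ 0.999 -0.034  0.002]
 [-0.034 -0.999 -0.002]
 [ 0.003  0.002 -1.   ]] [562.00058954 231.72448427 177.3360416 ] [-0.44781924 -0.01904845 -0.95232478]
```

View pics/w18d.png

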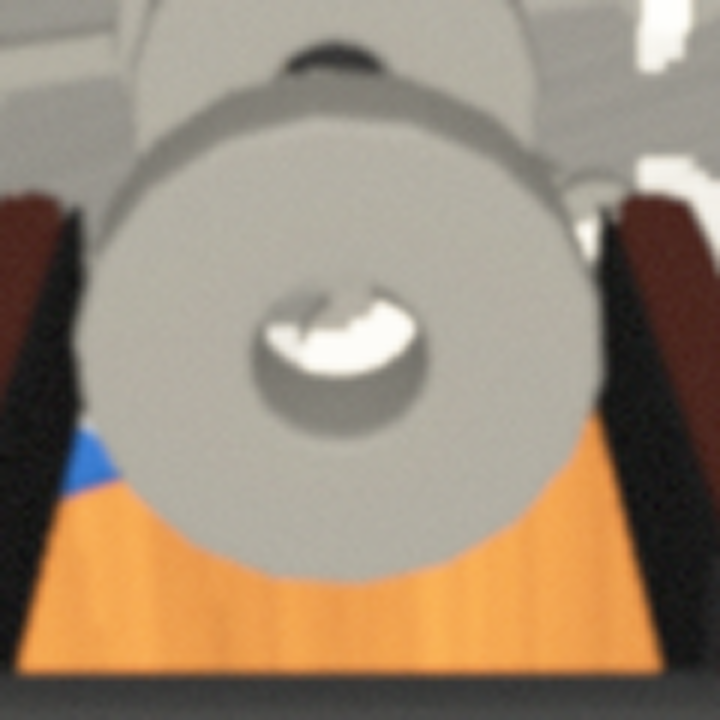

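```bash
python3 -m handwheel '[[[0,0,0],[-0.5,-2,0],0.4],[[0,0,0],[0,-2,0],0.4],[[0,0,0],[0,-1,0],0.4],[[0,0,0],[0,0,0],0.4],[[0,0,0],[0,0,0],0.4],[[0,0,0],[0,0,0],0.4],[[0,0,0],[0,0,0],0.4],[[0,0,0],[0,0,0],0.4],[[0,0,0],[0,0,0],0.4],[[0,0,0],[0,0,0],0.4]]'
```

```text
t: 28.82
ee_pos: [561.6, 237.9, 177.6]
orientation: [3.139, -0.052, 0.005]
ft_force: [0.2, 0.9, -1.1]
width: 49.6
```

```bash
python3 -m handwheel '[[[0,0,0],[-0.3,0.8,1],0.4],[[0,0,0],[0,0,2],0.4],[[0,0,0],[0,0,3],0.4],[[0,0,0],[0,0,4],0.4],[[0,0,0],[0,0,4],0.4],[[0,0,0],[0,0,3],0.4],[[0,0,0],[0,0,2],0.4],[[0,0,0],[0,0,0],0.4],[[0,0,0],[0,0,0],0.4],[[0,0,0],[0,0,0],0.4]]'; python3 -c "
from h import *
o=ctrl.get_obs();print(np.round(cv2.Rodrigues(np.array(o['orientation']))[0],3),o['ee_pos'],o['ft_force']);p=ctrl.get_image('wrist'); save(p,'w19.png',(250,60,510,330),3)"
```

```text
t: 29.65
ee_pos: [560.9, 236.6, 155.6]
orientation: [3.139, -0.053, 0.002]
ft_force: [0.3, 0.1, -2.1]
width: 49.6
[[ 0.999 -0.033  0.002]
 [-0.033 -0.999 -0.003]
 [ 0.002  0.002 -1.   ]] [560.90187047 236.6163371  155.63289726] [ 0.27647379  0.14330474 -2.12872719]
```

View pics/w19.png

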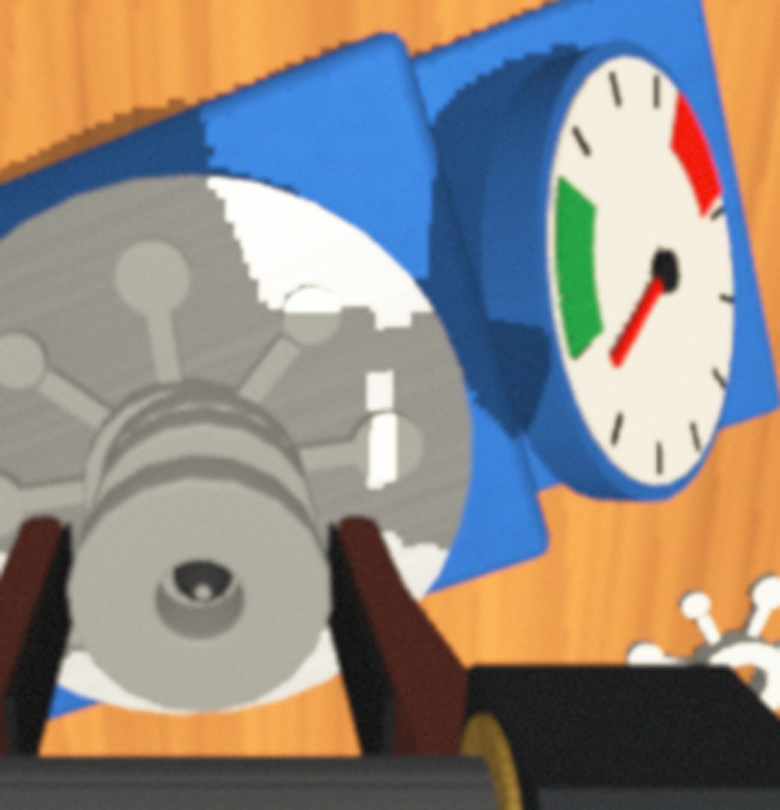

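```bash
python3 -m handwheel '[[[0,0,0],[0.2,-0.2,3],0.4],[[0,0,0],[0,0,4],0.4],[[0,0,0],[0,0,4],0.4],[[0,0,0],[0,0,3],0.4],[[0,0,0],[0,0,2],0.4],[[0,0,0],[0,0,1],0.4],[[0,0,0],[0,0,0.5],0.4],[[0,0,0],[0,0,0],0.4],[[0,0,0],[0,0,0],0.4],[[0,0,0],[0,0,0],0.4]]'; python3 -c "
from h import *
o=ctrl.get_obs();print(np.round(cv2.Rodrigues(np.array(o['orientation']))[0],3),o['ee_pos'],o['ft_force']);p=ctrl.get_image('wrist'); save(p,'w20.png',(250,60,510,330),3)"
```

```text
t: 30.53
ee_pos: [561.7, 237.1, 136.9]
orientation: [3.139, -0.052, 0.005]
ft_force: [-0.1, -0.1, -1.3]
width: 49.5
[[ 0.999 -0.033  0.003]
 [-0.033 -0.999 -0.002]
 [ 0.003  0.002 -1.   ]] [561.72672018 237.07299454 136.89616332] [-0.11117379 -0.10592028 -1.2563791 ]
```

View pics/w20.png

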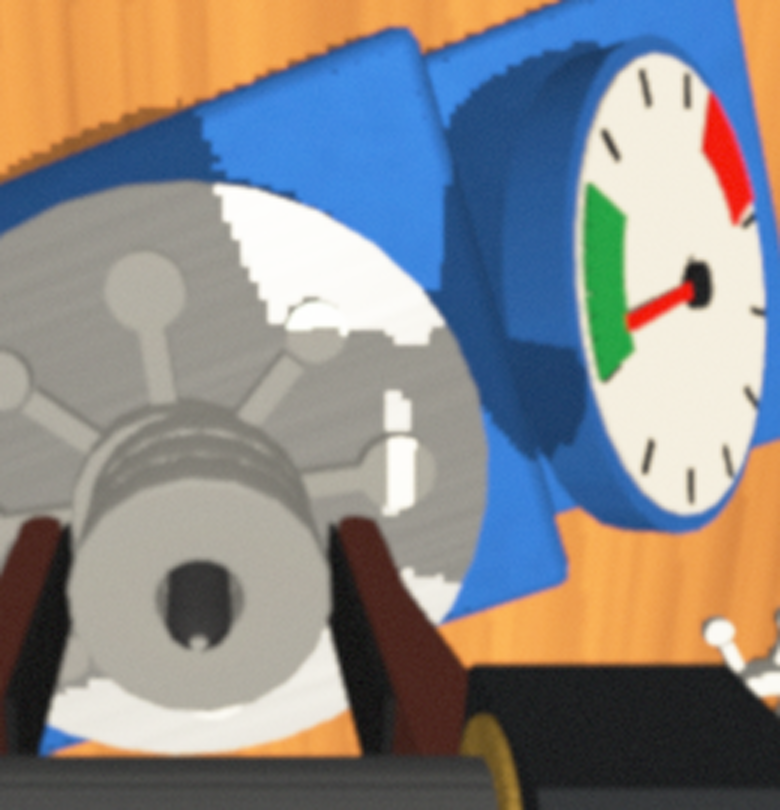

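```bash
python3 -m handwheel '[[[0,0,0],[0,0,1.5],0.4],[[0,0,0],[0,0,0],0.4],[[0,0,0],[0,0,0],1],[[0,0,0],[0,0,0],1],[[0,0,0],[0,0,0],1],[[0,0,0],[0,0,0],1],[[0,0,0],[0,0,0],1],[[0,0,0],[0,0,0],1],[[0,0,0],[0,0,0],1],[[0,0,0],[0,0,0],1]]'; python3 -m handwheel '[[[0,0,0],[0,0,-5],1],[[0,0,0],[0,0,-15],1],[[0,0,0],[0,0,-25],1],[[0,0,0],[0,0,-25],1],[[0,0,0],[0,0,-15],1],[[0,0,0],[0,0,-5],1],[[0,0,0],[0,0,0],1],[[0,0,0],[0,0,0],1],[[0,0,0],[0,0,0],1],[[0,0,0],[0,0,0],1]]'; python3 -c "
from h import *
o=ctrl.get_obs();print(o['ee_pos'],o['ft_force']);p=ctrl.get_image('wrist'); save(p,'w21.png',(220,40,500,280),2.8)
p=ctrl.get_image('scene'); save(p,'s2.png')"
```

```text
t: 31.42
ee_pos: [562.6, 237.4, 136.4]
orientation: [3.14, -0.052, 0.008]
ft_force: [-0.3, -0.3, 0.6]
width: 87.5
t: 32.25
ee_pos: [560.5, 236.9, 229.0]
orientation: [3.138, -0.052, 0.002]
ft_force: [0.3, -0.4, 0.1]
width: 88.1
[560.49846814 236.87717631 228.99691622] [ 0.2577156  -0.44140873  0.12426288]
```

View pics/w21.png

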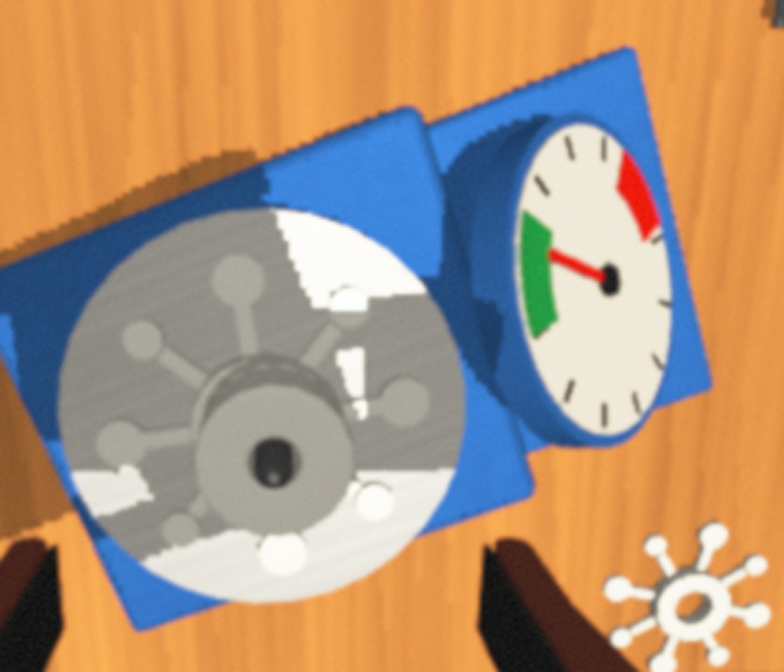

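View pics/s2.png

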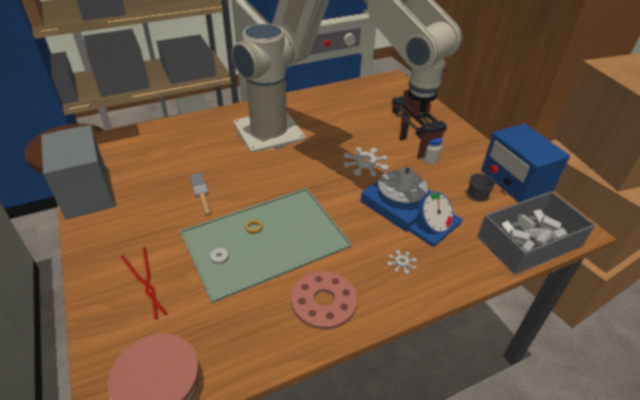

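The needle lies inside the green band, well away from both ends. Three slugs are stacked level round the spindle. The fourth slug and the bush are on the tray at (219,255) and (254,226). One more check that everything is at rest, then I hand in.

```bash
python3 -m handwheel '[[[0,0,0],[0,0,-10],1],[[0,0,0],[0,0,0],1],[[0,0,0],[0,0,0],1],[[0,0,0],[0,0,0],1],[[0,0,0],[0,0,0],1],[[0,0,0],[0,0,0],1],[[0,0,0],[0,0,0],1],[[0,0,0],[0,0,0],1],[[0,0,0],[0,0,0],1],[[0,0,0],[0,0,0],1]]'; python3 -c "
from h import *
p=ctrl.get_image('wrist'); save(p,'w22.png',(220,40,500,280),2.8)"
```

```text
t: 33.18
ee_pos: [559.6, 236.5, 237.7]
orientation: [3.137, -0.052, -0.004]
ft_force: [-0.7, 0.7, -0.5]
width: 88.0
```

View pics/w22.png

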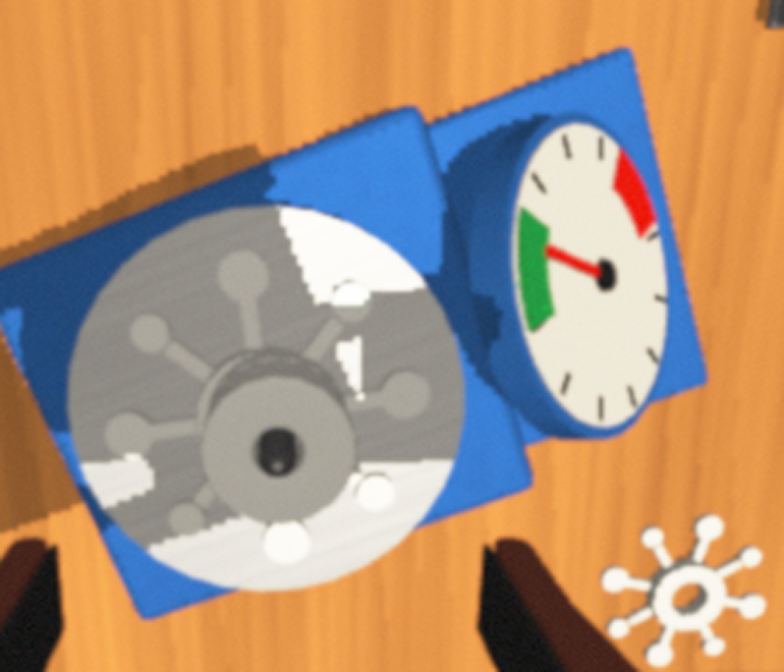

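```bash
python3 -c "
from h import *
print(ctrl.close_job())"
```

```text
the job is handed in; nothing more can be done
None
```

I threaded three zinc slugs one at a time over the spindle, on top of the casting, and handed the job in at about 33 s. The needle came to rest in the green band. The fourth slug is still on the tray, and the bush and bystanders show no visible shift.

**Last checks:** two wrist pictures about 1 s apart showed the needle steady at roughly 3.7 rad by eye. That agrees with the 3.65 expected from the starting reading of about 1.3 plus three slugs. The stack stood level round the spindle, and the gripper was open and clear of everything.

**What disagreed:** the first slug began about 1.9 mm off the spindle and pressed the needle up slightly, from 1.3 to about 1.6. I centred it before lowering it further. The scene and top cameras differed by about 5 mm, so I placed the slugs by the wrist camera instead.

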